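Inspect a ski binding's bolt with the hand loupe

TASK

Set the bench lamp from its control pad: press the round key, then the square key, then the bar-shaped key, each all the way down, one at a time, letting each spring back. Then lift the hand loupe off its rest by the handle and, keeping it level, hold it over the slotted bolt head of the chrome binding on the ski, with the lens centred on the bolt head and just as high as the tip of the height gauge's pointer. Finish while still holding the loupe there, still, level and touching nothing but the gripper, with the pointer and everything else on the bench left as it was.

Things in the scene. Friction and masses are not known exactly. Their poses are not given: they have to be found in the camera images.
- loupe_grip (a point): centre of the loupe's straight black handle, a bar 100 mm long, 18 mm wide and 18 mm high; x along the handle towards the lens, z up. The hand loupe (about 0.13 kg) lies flat and level across two wooden uprights of its rest; between the uprights, for 30 mm either side of this point (which is 49 mm above the bench), nothing is under the handle for 32 mm below its underside
- loupe_lens (a point): centre of the loupe's round lens, in a steel rim 72 mm across and 14 mm thick; it lies 90 mm from the handle's centre along the handle's x, at the same height, and is rigid with the handle; z is the lens axis, straight up when level
- loupe: the loupe as a whole; origin under the middle of the handle, at the level of its underside
- rest: wooden rest fixed to the bench, on the left or the right: a base 170 x 60 mm and 8 mm thick with two uprights 40 and 42 mm high, one under the handle's end, one under the lens; origin under it, its x axis towards the lens end
- pad: grey lamp control pad fixed to the bench, 100 x 180 mm, 30 mm high, on the side opposite the rest; origin under its centre. Its three plain white keys stand in a row along its y, 54 mm apart, in any order, told apart by shape
- key_round_top (a point): centre of the top of the round key, 24 mm across; it stands 14 mm proud of its black seat, 48 mm above the bench; x and y as the pad's
- key_round (a joint): how far this key is pressed down, in m: 0 up, 0.006 fully down; a spring brings it back (5 N holds it fully down, no click)
- key_square_top (a point): centre of the top of the square key, 28 x 28 mm; it stands 14 mm proud of its black seat, 48 mm above the bench; x and y as the pad's
- key_square (a joint): how far this key is pressed down, in m: 0 up, 0.006 fully down; a spring brings it back (5 N holds it fully down, no click)
- key_bar_top (a point): centre of the top of the narrow bar-shaped key, 14 mm (pad's x) x 38 mm (pad's y); it stands 14 mm proud of its black seat, 48 mm above the bench; x and y as the pad's
- key_bar (a joint): how far this key is pressed down, in m: 0 up, 0.006 fully down; a spring brings it back (5 N holds it fully down, no click)
- bolt_head (a point): top centre of the round slotted bolt head, 20 mm across, 7 mm proud of the binding's base plate; the point to inspect
- binding: chrome binding fixed on the ski: base plate 70 x 110 mm, 6 mm thick, with the bolt head near one end and, from 30 mm to 80 mm beyond it along the binding's y, two bent bars and a cross bar rising 39 mm above the ski; origin under the plate
- ski: black ski with its tip to the right, 100 mm wide, lying across the bench on white foam strip 140 mm wide; its top is 30 mm above the bench; fixed
- pointer_tip (a point): mid-height of the tip of the flat aluminium pointer (4 mm thick) on the height gauge, set at the loupe's focal height, 130 to 190 mm above the bench; the pointer reaches 40 mm from the post; z up
- gauge: height gauge fixed beyond the ski: round steel base 56 mm across and a post 12 mm thick, 240 mm high, on which the pointer sits with a stiff sliding collar; origin under the base
- screwdriver: a screwdriver lying on the bench; a bystander
- dish: a small steel dish, 72 mm across, 26 mm high; a bystander
- tape: a roll of tape lying flat, 90 mm across, 24 mm high; a bystander
- threadlock: a small grey bottle, 44 mm across, 85 mm high; a bystander
- wrench: a wrench lying on the bench; a bystander
- carton: a cardboard box 70 x 100 x 50 mm; a bystander
- brush: a brush lying on the bench; a bystander

How it is judged:
By the outcome, as a careful person would: the job done as asked, in the order asked, and still so for the second after the job is handed in, while the arm keeps its last pose, push and grip.
It also fails if it takes over 58 s, if anything falls off the work surface, if the arm or the gripper's body presses on something with over 40 N, if the wrist force passes 120 N, or if a joint passes its speed limit or range.

ROBOT

A 6-joint arm with a two-finger parallel gripper is mounted at the origin on the work surface. World frame = base frame: x ahead of the robot, y to its left, z up, the work surface at z = 0. Lengths are in mm, angles in rad, forces in N, time in s.
With the tool pointing down it reaches from about 350 to 775 mm from the base axis. Payload 7.3 kg.
Tool frame: the origin (TCP) lies between the finger pads; the fingertips stand tcp_to_tips ahead of it and the grasp point (between the pads) lies 5 mm behind it (tcp_to_tips is the distance from the TCP to the fingertips, in mm); z points along the fingers, x is the direction in which the jaws open and shut, and the axes are right-handed (so a half turn about z gives the same grasp; the last joint's range is limited). The gripper opens to 92 mm and grips with 3 to 60 N. Pads are 19 mm wide; open, the fingers measure 130 mm over their backs; the gripper's body (75 mm by 190 mm) begins 47 mm behind the grasp point.
Start: joints at [0.988, 0.342, 1.524, -0, 1.275, -0.146], TCP at [222.085, 475.733, 240.741] pointing down, gripper open.
Joint ranges: [-2.53, 2.53], [-0.77, 2.02], [0.04, 2.7], [-1, 4.14], [0.28, 2.66], [-3.11, 3.11]. Speed limits (rad/s): [2.57, 2.57, 3.14, 3.14, 3.14, 3.14].

INTERFACE

Orientations are given as [roll, pitch, yaw] about the fixed x, y, z axes, in that order (R = Rz(yaw) Ry(pitch) Rx(roll)).
In Python, from plant import * gives the robot as it stands.
- The arm moves only by the tool drive_tool, never from a script. Its argument "deltas" is a list of rows, each an object of numbers: "hand": the gripper's target within -1 to 1 (shut at 1, half-way at 0, fully open at -1); "tx", "ty", "tz": the shift along the tool's x, y, z each as a share of 4 cm, from -1 to 1; "wx", "wy", "wz": the turn, a rotation vector about the tool's x, y, z each as a share of 5 degrees, from -1 to 1. In form: [{"hand": .., "tx": .., "ty": .., "tz": .., "wx": .., "wy": .., "wz": ..}, ...]. A call has 1 to 20 rows; each row shifts and turns the commanded pose from where the row before left it, along the tool's axes as they then stand; what a row does not reach is not made up. A row lasts 1/12 s, in which the tool goes at most 41.7 mm and 7.16 degrees, less where a joint would pass 70% of its speed; a pose out of reach is approached as far as the arm can. A call with a number of a shift or a turn outside -1 to 1 is refused whole. A call with a gripper value outside its range is refused whole. The fingers move at their own pace and stop on an object; the grip force is fixed at half the most. Time passes only in rows, so rows that do not move let the fingers close. It gives the time, the measured TCP pose, the force and the opening at its end, in the units of the state.
- get_obs(): the state, without advancing time (a new reading comes with each control period).
- capture(name): name is "scene" or "top" or "wrist"; returns the picture (480x640x3 uint8, red, green, blue); there is no depth.
- camera_model(name): a dict with "fx", "fy", "cx", "cy" (pixels), "rvec" (rotation vector, rad) and "tvec" (3), from world to camera coordinates, as OpenCV has them. Camera axes: x right, y down, z forward; pixel columns grow to the right and rows downward; lengths in mm; the calibration is good to about 2 mm. The wrist camera is an equidistant fisheye: a pixel r from the principal point sees the ray r / f radians off the axis. A picture is of the moment at which its call begins: read the wrist's pose just before it. camera_model takes no time and is no camera call; for the wrist camera it gives the pose at the moment of the call.
- close_job(): hands the job in, once; it reports no verdict.
The state is a dict: "time": time; "joint_positions": joint angles; "dq": joint speeds; "tau": joint torques, N m; "tool_pos": TCP position; "tcp_rot": TCP orientation; "contact_force": force on the tool from outside, world axes, zero at the start; "moment": the same for the moment, N m; "grip_width": finger opening in mm.
Only numpy, scipy, OpenCV 4.12 (cv2) and the standard library are available. Lean on these libraries where they do the work, as an engineer would, in place of code of your own. Each camera call takes 0.05 s, during which the arm holds its last target.

## Working session

There is one attempt and no reset: what is moved stays moved. The work goes in short steps, Python scripts to look and compute and a tool call to move; the robot and the scene stay as the last step left them, time stands still between calls to the robot, and variables do not carry over. Pictures are saved under pics/ and viewed, and the job is handed in when it is done.

Besides the shell and the picture viewer there is one more tool, called after "Call:" as name(argument=value, ...) on one line, values as JSON. drive_tool: Moves the arm, as the interface text tells. Its arguments: {"type":"object","properties":{"deltas":{"type":"array","items":{"type":"object","properties":{"hand":{"type":"number"},"tx":{"type":"number"},"ty":{"type":"number"},"tz":{"type":"number"},"wx":{"type":"number"},"wy":{"type":"number"},"wz":{"type":"number"}}}}},"required":["deltas"]}

```bash
ls; mkdir -p pics; python3 - <<'E'
from plant import *
import cv2
print(get_obs())
for n in ["scene","top","wrist"]:
    m=camera_model(n); print(n,m)
    im=capture(n); cv2.imwrite(f"pics/{n}0.png",im[:,:,::-1])
print(get_obs()["time"])
E
```

```text
pics
{'time': 0.0, 'joint_positions': array([ 9.88014778e-01,  3.42708293e-01,  1.52505098e+00, -3.49292852e-05,
        1.27538605e+00, -1.45987757e-01]), 'dq': array([ 0.0011338 ,  0.0006877 ,  0.00049845, -0.00036314,  0.00027128,
       -0.00097948]), 'tau': array([-2.01436691e-03, -4.31232655e+01, -2.44217581e+01,  7.16942246e-02,
        5.59248368e-02, -1.79287858e-04]), 'tool_pos': array([221.85520801, 475.37976756, 240.04058303]), 'tcp_rot': array([-3.14139983e+00,  1.54100762e-03,  1.13401288e+00]), 'contact_force': array([-0.26778109,  0.05357645,  0.17679732]), 'moment': array([ 0.02698002, -0.01443038, -0.0418805 ]), 'grip_width': 91.77066197469274}
scene {'fx': 511.9230996787772, 'fy': 511.9230996787772, 'cx': 312.69391488069795, 'cy': 238.17297558687903, 'rvec': array([ 0.71730878,  2.61799543, -1.10838093]), 'tvec': array([ 476.17961123, -150.67189253, 1751.751709  ])}
top {'fx': 492.7033078080713, 'fy': 492.7033078080713, 'cx': 320.4679548255151, 'cy': 243.97464894864177, 'rvec': array([ 2.12246622, -2.17767675,  0.17051612]), 'tvec': array([  34.55019751,  592.17176787, 1384.76885609])}
wrist {'fx': 371.64829954431775, 'fy': 371.64829954431775, 'cx': 319.6727366216341, 'cy': 234.37797716356275, 'rvec': array([-2.4567937 , -1.56458071, -0.20429512]), 'tvec': array([-524.10961045,  -33.73767103,  390.21515847])}
0.15
```

View pics/scene0.png

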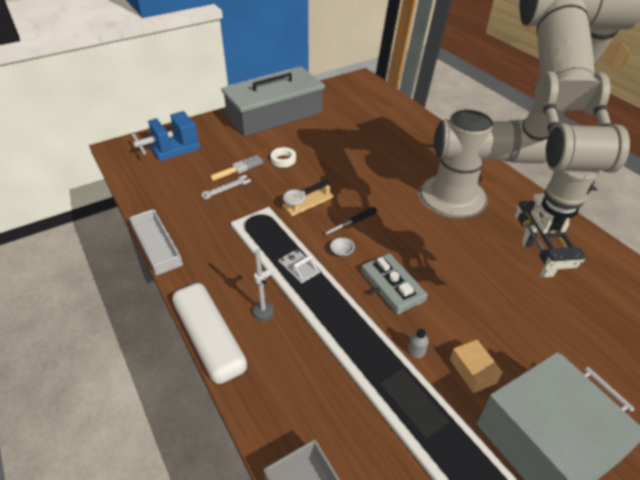

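View pics/top0.png

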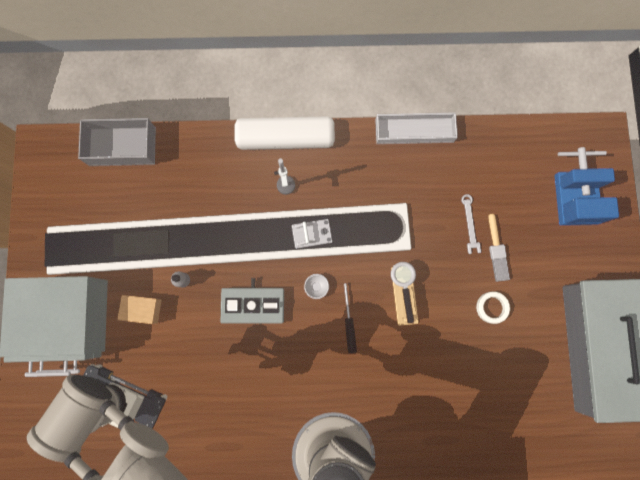

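View pics/wrist0.png

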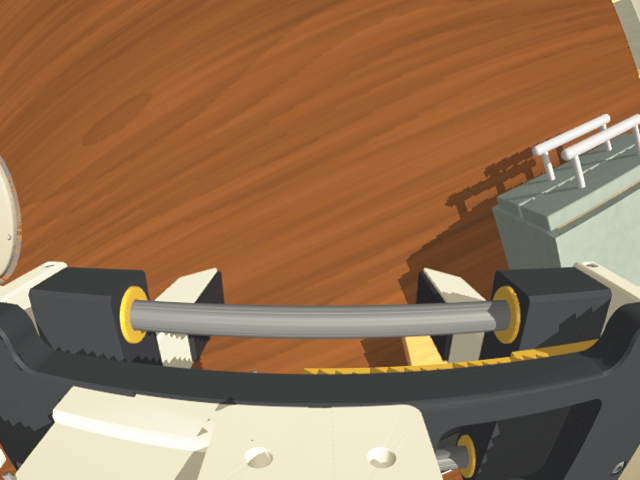

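```bash
python3 - <<'E'
import plant
print([n for n in dir(plant) if not n.startswith('_')])
print(getattr(plant,'tcp_to_tips',None))
E
```

```text
['Unreachable', 'camera_model', 'capture', 'close_job', 'get_obs', 'tcp_to_tips']
14.0
```

```bash
cat > h.py <<'E'
import numpy as np, cv2
from scipy.spatial.transform import Rotation as Ro
def ray(m,uv,fish=False):
    R=Ro.from_rotvec(m["rvec"]).as_matrix(); t=np.array(m["tvec"])
    x=(uv[0]-m["cx"])/m["fx"]; y=(uv[1]-m["cy"])/m["fy"]
    if fish:
        r=np.hypot(x,y); d=np.array([np.sin(r)*x/max(r,1e-9),np.sin(r)*y/max(r,1e-9),np.cos(r)])
    else: d=np.array([x,y,1.])
    d/=np.linalg.norm(d)
    return -R.T@t, R.T@d
def plane(m,uv,z,fish=False):
    c,d=ray(m,uv,fish); return c+d*(z-c[2])/d[2]
def tri(rays):
    A=np.zeros((3,3));b=np.zeros(3)
    for c,d in rays:
        P=np.eye(3)-np.outer(d,d); A+=P; b+=P@c
    p=np.linalg.solve(A,b)
    return p,[np.linalg.norm((np.eye(3)-np.outer(d,d))@(p-c)) for c,d in rays]
def proj(m,p,fish=False):
    R=Ro.from_rotvec(m["rvec"]).as_matrix(); q=R@np.array(p)+np.array(m["tvec"])
    if fish:
        th=np.arctan2(np.hypot(q[0],q[1]),q[2]); n=np.hypot(q[0],q[1]); return m["cx"]+m["fx"]*th*q[0]/n, m["cy"]+m["fy"]*th*q[1]/n
    return m["cx"]+m["fx"]*q[0]/q[2], m["cy"]+m["fy"]*q[1]/q[2]
def crop(src,dst,x0,y0,w,h,s):
    im=cv2.imread(src)[y0:y0+h,x0:x0+w]; cv2.imwrite(dst,cv2.resize(im,None,fx=s,fy=s,interpolation=cv2.INTER_CUBIC))
E
python3 - <<'E'
from h import *
crop("pics/top0.png","pics/t_a.png",210,260,110,80,7)
crop("pics/top0.png","pics/t_b.png",260,150,100,100,6)
crop("pics/top0.png","pics/t_c.png",370,250,70,85,7)
from plant import *
m=camera_model("top")
for n,uv,z in [("sq",(233,305),48),("rd",(252,306),48),("bar",(271,306),48),("bolt",(324,232),43),("lens",(403,273),49),("handle",(407,305),58),("gbase",(287,186),0)]:
    print(n,plane(m,uv,z).round(1))
E
```

```text
sq [423.7 271.7  48. ]
rd [419.5 218.   48. ]
bar [418.1 164.2  48. ]
bolt [627.9   8.1  43. ]
lens [ 502.  -214.9   49. ]
handle [ 410.6 -220.    58. ]
gbase [779.9 115.7   0. ]
```

View pics/t_a.png

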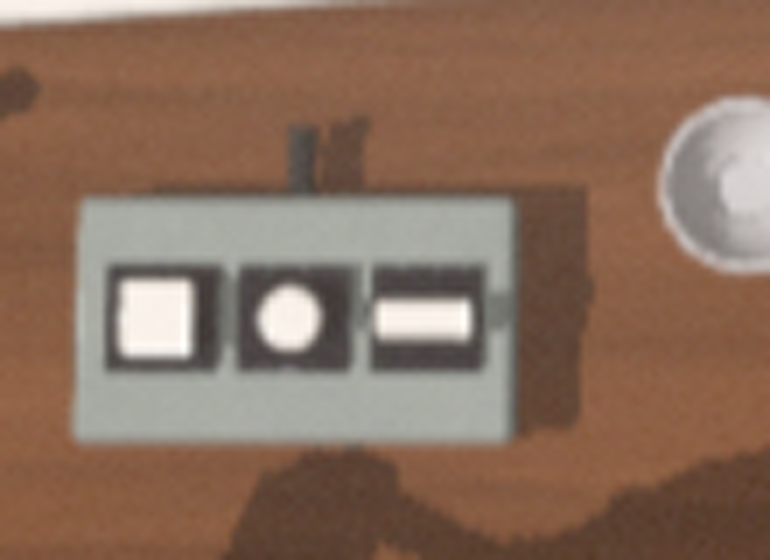

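View pics/t_b.png

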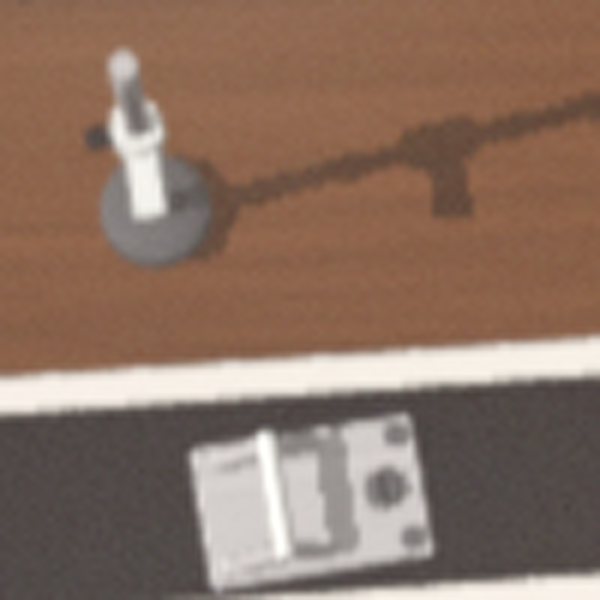

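View pics/t_c.png

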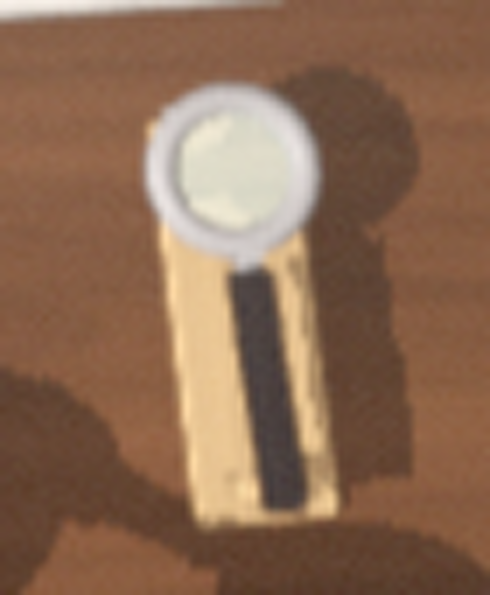

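```bash
python3 - <<'E'
from h import *
from plant import *
m=camera_model("wrist");o=get_obs()
T=Ro.from_euler('xyz',o["tcp_rot"]).as_matrix()
R=Ro.from_rotvec(m["rvec"]).as_matrix()
c=-R.T@m["tvec"]
print(c, "cam in tool",T.T@(c-o["tool_pos"]),"axes in tool (cols cam x,y,z)\n",(T.T@R.T).round(3)); print("tool axes in world\n",T.round(3))
m=camera_model("top");s=camera_model("scene")
P={}
for n,uv,z in [("sq",(232.1,305.4),48),("rd",(251.1,305.6),48),("bar",(270.4,305.4),48),("bolt",(260+386/6,150+489/6),43),("lens",(370+233/7,250+170/7),49),("h1",(370+251/7,250+270/7),58),("h2",(370+285/7,250+500/7),58),("plc",(260+203/6,150+440/6),36),("prc",(260+420/6,150+490/6),36)]:
    P[n]=plane(m,uv,z); print(n,P[n].round(1))
print(proj(s,P["bolt"]))
d=P["sq"]-P["bar"]; print("pad dir",np.degrees(np.arctan2(d[1],d[0])),np.linalg.norm(d))
d=P["h1"]-P["h2"]; print("loupe dir",np.degrees(np.arctan2(d[1],d[0])),np.linalg.norm(d))
crop("pics/scene0.png","pics/s_a.png",230,220,110,110,7)
E
```

```text
[159.92754263 504.4455945  384.90748908] cam in tool [-1.43907455e-01 -6.84539781e+01 -1.44684742e+02] axes in tool (cols cam x,y,z)
 [[ 1.     0.    -0.   ]
 [ 0.     0.966  0.259]
 [ 0.    -0.259  0.966]]
tool axes in world
 [[ 0.423  0.906 -0.001]
 [ 0.906 -0.423 -0.001]
 [-0.001 -0.    -1.   ]]
sq [422.6 274.3  48. ]
rd [420.7 220.5  48. ]
bar [419.8 165.9  48. ]
bolt [629.4   7.1  43. ]
lens [ 498.3 -215.6   49. ]
h1 [ 456.9 -219.2   58. ]
h2 [ 364.6 -228.1   58. ]
plc [657.1  95.7  36. ]
prc [629.7  -9.6  36. ]
(np.float64(291.62241486692136), np.float64(253.7313244090345))
pad dir 88.50161315480061 108.38231835208872
loupe dir 5.501007940464317 92.73868355714885
```

View pics/s_a.png

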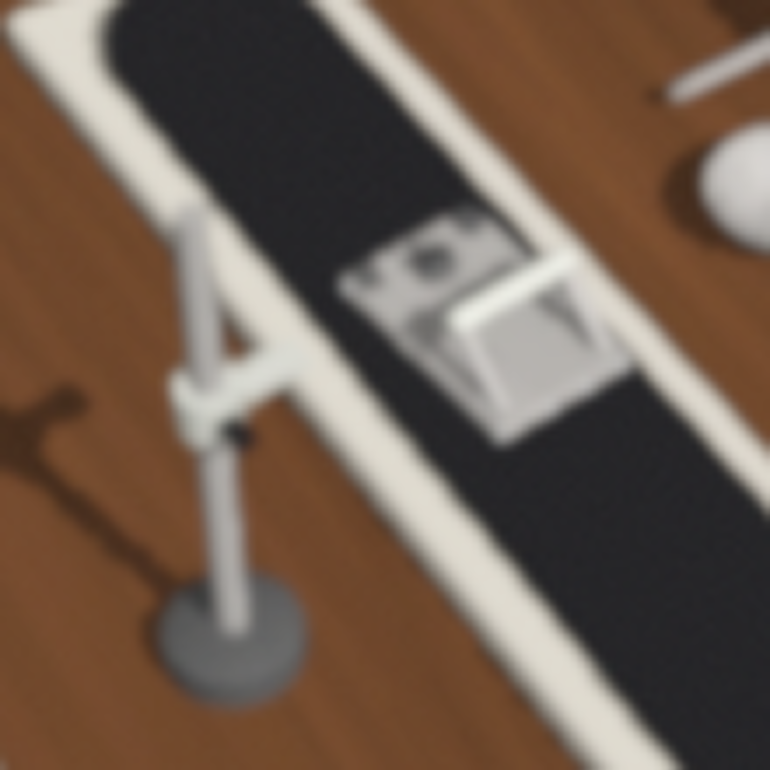

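```bash
python3 - <<'E'
from h import *
from plant import *
m=camera_model("top");s=camera_model("scene")
print(tri([ray(m,(285,186.2)),ray(s,(272.6,271.4))]))
print(tri([ray(m,(324.3,231.5)),ray(s,(291.9,257.1))]))
# gauge base centre
print(plane(m,(260+157/6,150+211/6),6),plane(s,(230+235/7,220+638/7),6))
print(tri([ray(m,(260+125/6,150+65/6)),ray(s,(230+190/7,220+212/7))]))
E
```

```text
(array([742.86192848, 114.55898482, 132.60856116]), [np.float64(0.6249322453372764), np.float64(0.624932245337124)])
(array([630.52326605,   7.67682578,  30.3460472 ]), [np.float64(1.2544527651889996), np.float64(1.2544527651894335)])
[780.91155949 117.9035838    6.        ] [782.7134936  125.62816716   6.        ]
(array([781.86908719, 118.83862583, 234.00727204]), [np.float64(1.5026200868600266), np.float64(1.502620086859827)])
```

Call:
drive_tool(deltas=[{"hand": 1,"wz": -0.87},{"hand": 1,"wz": -0.87},{"hand": 1,"wz": -0.87},{"hand": 1,"wz": -0.87},{"hand": 1,"wz": -0.87},{"hand": 1,"wz": -0.87},{"hand": 1,"wz": -0.87},{"hand": 1,"tx": -0.68,"ty": 0.43},{"hand": 1,"tx": -0.68,"ty": 0.43},{"hand": 1,"tx": -0.68,"ty": 0.43},{"hand": 1,"tx": -0.68,"ty": 0.43},{"hand": 1,"tx": -0.68,"ty": 0.43},{"hand": 1,"tx": -0.68,"ty": 0.43},{"hand": 1,"tx": -0.68,"ty": 0.43},{"hand": 1,"tx": -0.68,"ty": 0.43},{"hand": 1,"tx": -0.68,"ty": 0.43},{"hand": 1,"tx": -0.68,"ty": 0.43}])

```text
invalid input
```

```bash
cat >> h.py <<'E'
def snap(k):
    import plant,pickle
    m=plant.camera_model("wrist");o=plant.get_obs();im=plant.capture("wrist")
    cv2.imwrite(f"pics/w{k}.png",im[:,:,::-1]); pickle.dump((m,o),open(f"w{k}.pkl","wb"))
    print(o["time"],o["tool_pos"].round(1),np.degrees(o["tcp_rot"]).round(2),o["contact_force"].round(2),o["grip_width"])
def load(k):
    import pickle; return pickle.load(open(f"w{k}.pkl","rb"))
E
python3 -c "
from h import *
snap(1)"
```

```text
0.15 [221.9 475.5 240.2] [-1.7999e+02  7.0000e-02  6.4970e+01] [-0.4   0.58 -0.3 ] 91.78012341535963
```

View pics/w1.png

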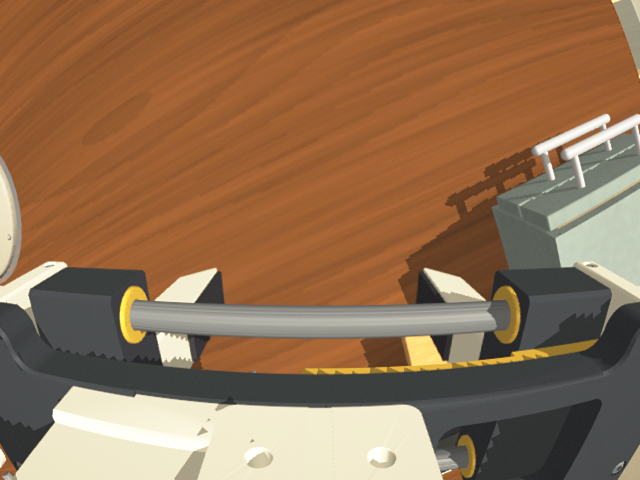

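Call:
drive_tool(deltas=[{"hand": 1,"tx": 0,"ty": 0,"tz": 0,"wx": 0,"wy": 0,"wz": -0.87},{"hand": 1,"tx": 0,"ty": 0,"tz": 0,"wx": 0,"wy": 0,"wz": -0.87},{"hand": 1,"tx": 0,"ty": 0,"tz": 0,"wx": 0,"wy": 0,"wz": -0.87},{"hand": 1,"tx": 0,"ty": 0,"tz": 0,"wx": 0,"wy": 0,"wz": -0.87},{"hand": 1,"tx": 0,"ty": 0,"tz": 0,"wx": 0,"wy": 0,"wz": -0.87},{"hand": 1,"tx": 0,"ty": 0,"tz": 0,"wx": 0,"wy": 0,"wz": -0.87},{"hand": 1,"tx": 0,"ty": 0,"tz": 0,"wx": 0,"wy": 0,"wz": -0.87},{"hand": 1,"tx": -0.68,"ty": 0.43,"tz": 0,"wx": 0,"wy": 0,"wz": 0},{"hand": 1,"tx": -0.68,"ty": 0.43,"tz": 0,"wx": 0,"wy": 0,"wz": 0},{"hand": 1,"tx": -0.68,"ty": 0.43,"tz": 0,"wx": 0,"wy": 0,"wz": 0},{"hand": 1,"tx": -0.68,"ty": 0.43,"tz": 0,"wx": 0,"wy": 0,"wz": 0},{"hand": 1,"tx": -0.68,"ty": 0.43,"tz": 0,"wx": 0,"wy": 0,"wz": 0},{"hand": 1,"tx": -0.68,"ty": 0.43,"tz": 0,"wx": 0,"wy": 0,"wz": 0},{"hand": 1,"tx": -0.68,"ty": 0.43,"tz": 0,"wx": 0,"wy": 0,"wz": 0},{"hand": 1,"tx": -0.68,"ty": 0.43,"tz": 0,"wx": 0,"wy": 0,"wz": 0},{"hand": 1,"tx": -0.68,"ty": 0.43,"tz": 0,"wx": 0,"wy": 0,"wz": 0},{"hand": 1,"tx": -0.68,"ty": 0.43,"tz": 0,"wx": 0,"wy": 0,"wz": 0}])

```text
time: 1.62
tool_pos: [419.7, 219.8, 240.7]
tcp_rot: [-3.142, -0.0, 1.665]
contact_force: [0.1, -0.8, -0.7]
grip_width: 0.2
```

```bash
python3 -c "
from h import *
snap(2)"
```

```text
1.6167 [419.7 219.8 240.7] [-1.800e+02 -1.000e-02  9.542e+01] [ 0.06 -0.83 -0.66] 0.1568274613654621
```

View pics/w2.png

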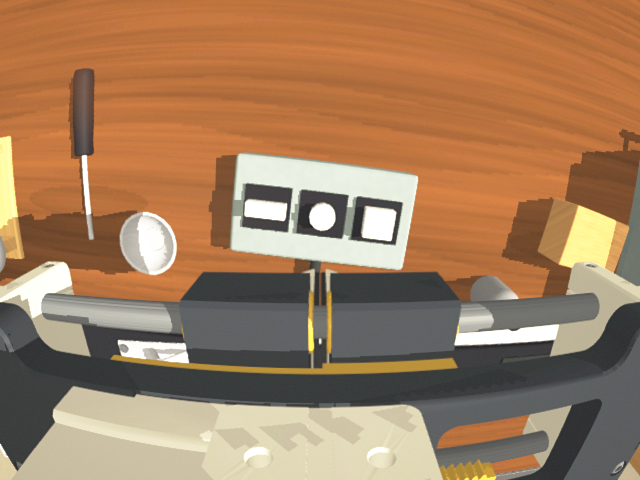

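```bash
python3 - <<'E'
from h import *
crop("pics/w2.png","pics/w2c.png",225,145,200,130,4)
m,o=load(2)
for uv in [(265.5,210),(322,216),(378,223)]: print([plane(m,uv,z,True).round(1) for z in (43,48)])
E
```

```text
[array([423.9, 168. ,  43. ]), array([422.9, 168.6,  48. ])]
[array([424.8, 221.7,  43. ]), array([423.7, 221.6,  48. ])]
[array([426.4, 275.6,  43. ]), array([425.3, 274.7,  48. ])]
```

View pics/w2c.png

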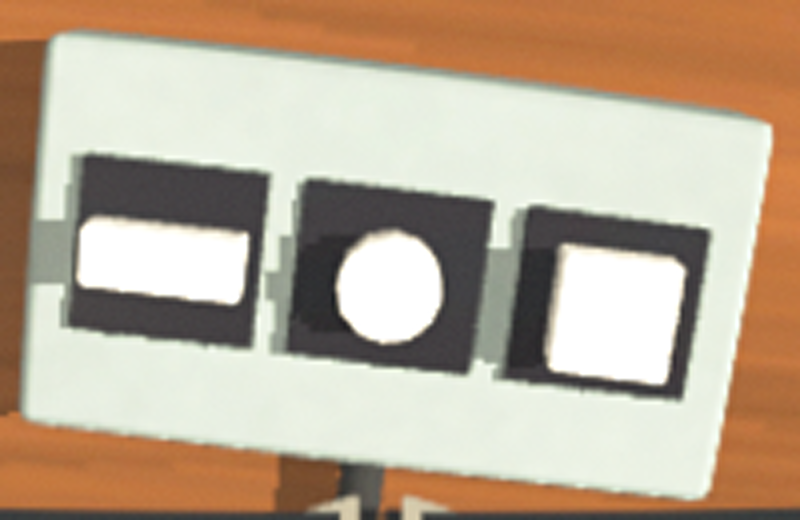

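Call:
drive_tool(deltas=[{"hand": 1,"tx": 0.035,"ty": 0.11,"tz": 0.8,"wx": 0,"wy": 0,"wz": 0},{"hand": 1,"tx": 0,"ty": 0,"tz": 0.8,"wx": 0,"wy": 0,"wz": 0},{"hand": 1,"tx": 0,"ty": 0,"tz": 0.8,"wx": 0,"wy": 0,"wz": 0},{"hand": 1,"tx": 0,"ty": 0,"tz": 0.8,"wx": 0,"wy": 0,"wz": 0},{"hand": 1,"tx": 0,"ty": 0,"tz": 0.7,"wx": 0,"wy": 0,"wz": 0},{"hand": 1,"tx": 0,"ty": 0,"tz": 0.3,"wx": 0,"wy": 0,"wz": 0},{"hand": 1,"tx": 0,"ty": 0,"tz": 0.1,"wx": 0,"wy": 0,"wz": 0},{"hand": 1,"tx": 0,"ty": 0,"tz": 0,"wx": 0,"wy": 0,"wz": 0},{"hand": 1,"tx": 0,"ty": 0,"tz": 0,"wx": 0,"wy": 0,"wz": 0}])

```text
time: 2.42
tool_pos: [423.8, 223.3, 69.4]
tcp_rot: [3.141, -0.0, 1.666]
contact_force: [-0.7, -0.1, 0.9]
grip_width: 0.8
```

```bash
python3 -c "
from h import *
snap(3)
import plant
cv2.imwrite('pics/top1.png',plant.capture('top')[:,:,::-1])
crop('pics/top1.png','pics/top1c.png',200,250,130,100,6)"
```

```text
2.4167 [423.8 223.3  69.4] [ 1.7994e+02 -2.0000e-02  9.5430e+01] [-0.7  -0.1   0.92] 0.7510608709234515
```

View pics/w3.png

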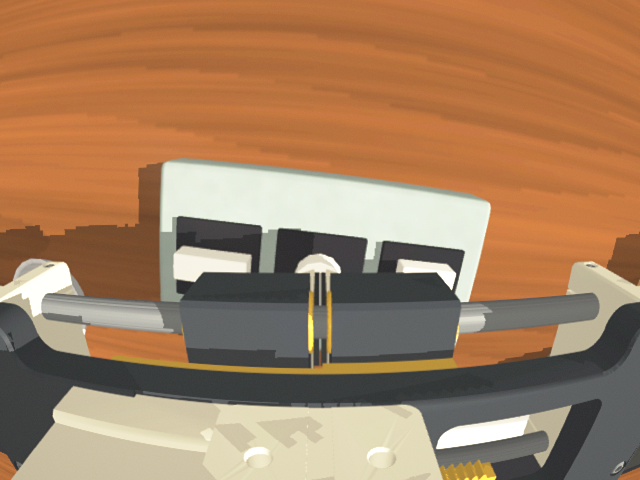

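View pics/top1c.png

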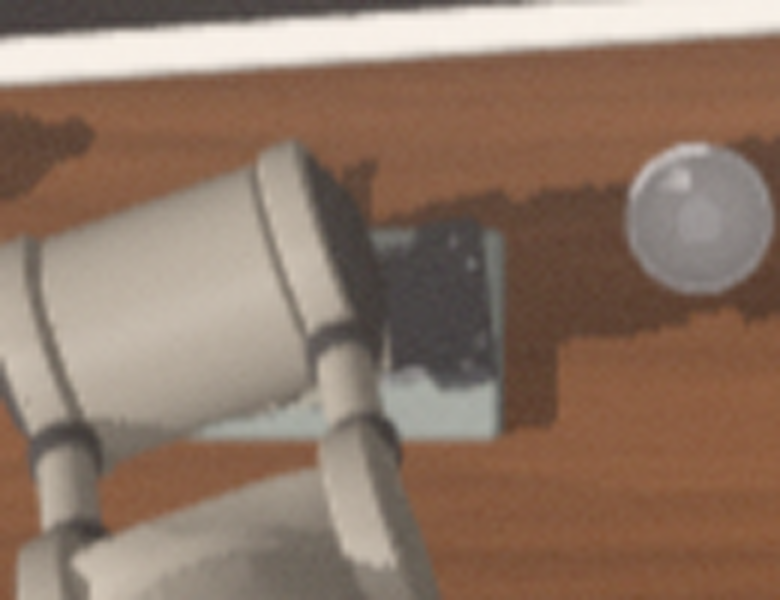

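```bash
python3 - <<'E'
from h import *
crop("pics/w3.png","pics/w3c.png",150,200,330,100,2.4)
m,o=load(3)
for uv in [(319,257),(212,249),(248,258),(182,248),(437,263)]: print(uv,plane(m,uv,48,True).round(1))
for p in [(424,221.5,48),(412,221.5,48)]: print(proj(m,p,True))
import plant
for i in range(3): print(plant.get_obs()['tool_pos'])
E
```

```text
(319, 257) [410.9 221.   48. ]
(212, 249) [412.  169.4  48. ]
(248, 258) [414.7 187.4  48. ]
(182, 248) [413.1 153.8  48. ]
(437, 263) [408.9 278.9  48. ]
(np.float64(317.39764703966307), np.float64(282.7690953934769))
(np.float64(319.7519363363829), np.float64(259.3865173055745))
[424.12243089 223.38592565  69.93331261]
[424.12243089 223.38592565  69.93331261]
[424.12243089 223.38592565  69.93331261]
```

View pics/w3c.png

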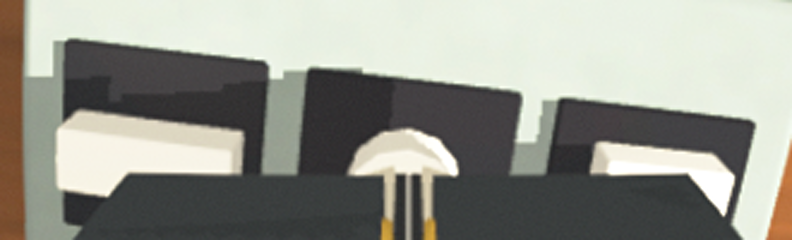

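Call:
drive_tool(deltas=[{"hand": 1,"tx": 0,"ty": 0,"tz": 0.1,"wx": 0,"wy": 0,"wz": 0},{"hand": 1,"tx": 0,"ty": 0,"tz": 0.1,"wx": 0,"wy": 0,"wz": 0},{"hand": 1,"tx": 0,"ty": 0,"tz": 0.05,"wx": 0,"wy": 0,"wz": 0},{"hand": 1,"tx": 0,"ty": 0,"tz": 0,"wx": 0,"wy": 0,"wz": 0},{"hand": 1,"tx": 0,"ty": 0,"tz": 0,"wx": 0,"wy": 0,"wz": 0}])

```text
time: 2.93
tool_pos: [423.7, 223.1, 58.9]
tcp_rot: [3.141, -0.0, 1.665]
contact_force: [1.4, 0.2, 3.6]
grip_width: 0.6
```

Call:
drive_tool(deltas=[{"hand": 1,"tx": 0,"ty": 0,"tz": 0.05,"wx": 0,"wy": 0,"wz": 0},{"hand": 1,"tx": 0,"ty": 0,"tz": 0.025,"wx": 0,"wy": 0,"wz": 0},{"hand": 1,"tx": 0,"ty": 0,"tz": 0,"wx": 0,"wy": 0,"wz": 0},{"hand": 1,"tx": 0,"ty": 0,"tz": 0,"wx": 0,"wy": 0,"wz": 0}])

```text
time: 3.27
tool_pos: [423.7, 223.2, 56.2]
tcp_rot: [3.14, -0.0, 1.665]
contact_force: [0.5, 0.6, 7.3]
grip_width: 0.2
```

Call:
drive_tool(deltas=[{"hand": 1,"tx": 0,"ty": 0,"tz": 0.03,"wx": 0,"wy": 0,"wz": 0},{"hand": 1,"tx": 0,"ty": 0,"tz": 0,"wx": 0,"wy": 0,"wz": 0},{"hand": 1,"tx": 0,"ty": 0,"tz": 0,"wx": 0,"wy": 0,"wz": 0}])

```text
time: 3.52
tool_pos: [423.7, 223.2, 56.1]
tcp_rot: [3.14, -0.0, 1.666]
contact_force: [-3.3, -1.5, 19.6]
grip_width: 0.6
```

Call:
drive_tool(deltas=[{"hand": 1,"tx": 0,"ty": 0,"tz": -0.2,"wx": 0,"wy": 0,"wz": 0},{"hand": 1,"tx": 0,"ty": 0,"tz": -0.2,"wx": 0,"wy": 0,"wz": 0},{"hand": 1,"tx": 0,"ty": 0,"tz": 0,"wx": 0,"wy": 0,"wz": 0},{"hand": 1,"tx": 0.44,"ty": 0.055,"tz": 0,"wx": 0,"wy": 0,"wz": 0},{"hand": 1,"tx": 0.44,"ty": 0.055,"tz": 0,"wx": 0,"wy": 0,"wz": 0},{"hand": 1,"tx": 0.43,"ty": 0.055,"tz": 0,"wx": 0,"wy": 0,"wz": 0},{"hand": 1,"tx": 0,"ty": 0,"tz": 0,"wx": 0,"wy": 0,"wz": 0},{"hand": 1,"tx": 0,"ty": 0,"tz": 0,"wx": 0,"wy": 0,"wz": 0}])

```text
time: 4.18
tool_pos: [424.3, 276.0, 70.0]
tcp_rot: [-3.141, 0.001, 1.667]
contact_force: [-0.8, -0.4, 0.5]
grip_width: 0.6
```

```bash
python3 -c "
from h import *
snap(4)
crop('pics/w4.png','pics/w4c.png',150,200,330,100,2.4)"
```

```text
4.1833 [424.3 276.   70. ] [-1.7994e+02  3.0000e-02  9.5520e+01] [-0.85 -0.37  0.46] 0.5942768675847765
```

View pics/w4c.png

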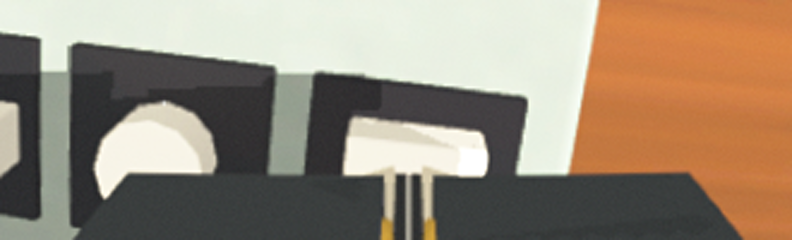

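Call:
drive_tool(deltas=[{"hand": 1,"tx": 0,"ty": 0.02,"tz": 0.1,"wx": 0,"wy": 0,"wz": 0},{"hand": 1,"tx": 0,"ty": 0,"tz": 0.1,"wx": 0,"wy": 0,"wz": 0},{"hand": 1,"tx": 0,"ty": 0,"tz": 0.1,"wx": 0,"wy": 0,"wz": 0},{"hand": 1,"tx": 0,"ty": 0,"tz": 0.05,"wx": 0,"wy": 0,"wz": 0},{"hand": 1,"tx": 0,"ty": 0,"tz": 0.03,"wx": 0,"wy": 0,"wz": 0},{"hand": 1,"tx": 0,"ty": 0,"tz": 0,"wx": 0,"wy": 0,"wz": 0},{"hand": 1,"tx": 0,"ty": 0,"tz": 0,"wx": 0,"wy": 0,"wz": 0}])

```text
time: 4.82
tool_pos: [425.9, 275.2, 56.2]
tcp_rot: [3.141, 0.001, 1.665]
contact_force: [-2.0, -4.7, 12.1]
grip_width: 0.4
```

Call:
drive_tool(deltas=[{"hand": 1,"tx": 0,"ty": 0,"tz": 0.02,"wx": 0,"wy": 0,"wz": 0},{"hand": 1,"tx": 0,"ty": 0,"tz": 0,"wx": 0,"wy": 0,"wz": 0},{"hand": 1,"tx": 0,"ty": 0,"tz": 0,"wx": 0,"wy": 0,"wz": 0}])

```text
time: 5.07
tool_pos: [425.8, 275.3, 56.1]
tcp_rot: [3.141, 0.0, 1.665]
contact_force: [-4.2, -4.9, 19.1]
grip_width: 0.3
```

Call:
drive_tool(deltas=[{"hand": 1,"tx": 0,"ty": 0,"tz": -0.2,"wx": 0,"wy": 0,"wz": 0},{"hand": 1,"tx": 0,"ty": 0,"tz": -0.2,"wx": 0,"wy": 0,"wz": 0},{"hand": 1,"tx": 0,"ty": 0,"tz": 0,"wx": 0,"wy": 0,"wz": 0},{"hand": 1,"tx": -0.67,"ty": -0.082,"tz": 0,"wx": 0,"wy": 0,"wz": 0},{"hand": 1,"tx": -0.67,"ty": -0.082,"tz": 0,"wx": 0,"wy": 0,"wz": 0},{"hand": 1,"tx": -0.67,"ty": -0.082,"tz": 0,"wx": 0,"wy": 0,"wz": 0},{"hand": 1,"tx": -0.66,"ty": -0.082,"tz": 0,"wx": 0,"wy": 0,"wz": 0},{"hand": 1,"tx": 0,"ty": 0,"tz": 0,"wx": 0,"wy": 0,"wz": 0},{"hand": 1,"tx": 0,"ty": 0,"tz": 0,"wx": 0,"wy": 0,"wz": 0}])

```text
time: 5.82
tool_pos: [422.7, 167.4, 70.3]
tcp_rot: [-3.141, -0.0, 1.663]
contact_force: [0.2, 0.3, 0.8]
grip_width: 0.7
```

```bash
python3 -c "
from h import *
snap(5)
crop('pics/w5.png','pics/w5c.png',150,200,330,100,2.4)"
```

```text
5.8167 [422.7 167.4  70.3] [-1.7997e+02 -1.0000e-02  9.5270e+01] [0.17 0.28 0.76] 0.6823723158936299
```

View pics/w5c.png

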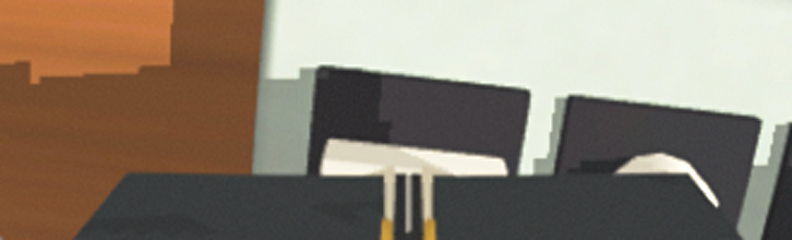

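Call:
drive_tool(deltas=[{"hand": 1,"tx": 0.03,"ty": 0,"tz": 0.1,"wx": 0,"wy": 0,"wz": 0},{"hand": 1,"tx": 0,"ty": 0,"tz": 0.1,"wx": 0,"wy": 0,"wz": 0},{"hand": 1,"tx": 0,"ty": 0,"tz": 0.1,"wx": 0,"wy": 0,"wz": 0},{"hand": 1,"tx": 0,"ty": 0,"tz": 0.05,"wx": 0,"wy": 0,"wz": 0},{"hand": 1,"tx": 0,"ty": 0,"tz": 0.03,"wx": 0,"wy": 0,"wz": 0},{"hand": 1,"tx": 0,"ty": 0,"tz": 0,"wx": 0,"wy": 0,"wz": 0},{"hand": 1,"tx": 0,"ty": 0,"tz": 0.02,"wx": 0,"wy": 0,"wz": 0},{"hand": 1,"tx": 0,"ty": 0,"tz": 0,"wx": 0,"wy": 0,"wz": 0},{"hand": 1,"tx": 0,"ty": 0,"tz": 0,"wx": 0,"wy": 0,"wz": 0}])

```text
time: 6.62
tool_pos: [422.8, 170.4, 56.0]
tcp_rot: [3.14, -0.001, 1.666]
contact_force: [-5.4, 2.9, 21.8]
grip_width: 0.2
```

Call:
drive_tool(deltas=[{"hand": 1,"tx": 0,"ty": 0,"tz": -0.5,"wx": 0,"wy": 0,"wz": 0},{"hand": 1,"tx": 0,"ty": 0,"tz": -1,"wx": 0,"wy": 0,"wz": 0},{"hand": -1,"tx": -0.53,"ty": 0.5,"tz": -0.65,"wx": 0,"wy": 0,"wz": 0},{"hand": -1,"tx": -0.53,"ty": 0.5,"tz": -0.65,"wx": 0,"wy": 0,"wz": 0},{"hand": -1,"tx": -0.53,"ty": 0.5,"tz": -0.65,"wx": 0,"wy": 0,"wz": 0},{"hand": -1,"tx": -0.53,"ty": 0.5,"tz": -0.65,"wx": 0,"wy": 0,"wz": 0},{"hand": -1,"tx": -0.53,"ty": 0.5,"tz": -0.65,"wx": 0,"wy": 0,"wz": 0},{"hand": -1,"tx": -0.53,"ty": 0.5,"tz": -0.65,"wx": 0,"wy": 0,"wz": 0},{"hand": -1,"tx": -0.53,"ty": 0.5,"tz": -0.65,"wx": 0,"wy": 0,"wz": 0},{"hand": -1,"tx": -0.53,"ty": 0.5,"tz": -0.65,"wx": 0,"wy": 0,"wz": 0},{"hand": -1,"tx": 0,"ty": 0,"tz": 0,"wx": -1,"wy": 0,"wz": 0},{"hand": -1,"tx": 0,"ty": 0,"tz": 0,"wx": -1,"wy": 0,"wz": 0},{"hand": -1,"tx": 0,"ty": 0,"tz": 0,"wx": -1,"wy": 0,"wz": 0},{"hand": -1,"tx": 0,"ty": 0,"tz": 0,"wx": -1,"wy": 0,"wz": 0},{"hand": -1,"tx": 0,"ty": 0,"tz": 0,"wx": -1,"wy": 0,"wz": 0},{"hand": -1,"tx": 0,"ty": 0,"tz": 0,"wx": -1,"wy": 0,"wz": 0},{"hand": -1,"tx": 0,"ty": 0,"tz": 0,"wx": 0,"wy": 0,"wz": 0},{"hand": -1,"tx": 0,"ty": 0,"tz": 0,"wx": 0,"wy": 0,"wz": 0}])

```text
time: 8.12
tool_pos: [597.0, 16.0, 322.0]
tcp_rot: [2.621, -0.001, 1.665]
contact_force: [-0.6, -0.4, 1.2]
grip_width: 91.6
```

```bash
python3 -c "
from h import *
snap(6)
import plant; print(plant.get_obs()['joint_positions'])"
```

```text
8.1167 [597.  16. 322.] [ 1.5018e+02 -3.0000e-02  9.5420e+01] [-0.64 -0.36  1.21] 91.55970259817438
[-0.16826124  0.16504202  1.64688922  0.17654918  0.83063413 -1.9199068 ]
```

View pics/w6.png

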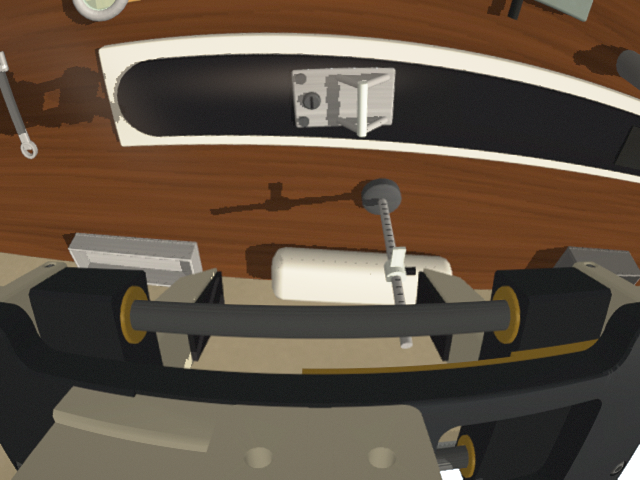

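Call:
drive_tool(deltas=[{"hand": -1,"tx": 0.9,"ty": 0,"tz": 0,"wx": 0,"wy": 0,"wz": 0},{"hand": -1,"tx": 0.9,"ty": 0,"tz": 0,"wx": 0,"wy": 0,"wz": 0},{"hand": -1,"tx": 0.9,"ty": 0,"tz": 0,"wx": 0,"wy": 0,"wz": 0},{"hand": -1,"tx": 0.9,"ty": 0,"tz": 0,"wx": 0,"wy": 0,"wz": 0},{"hand": -1,"tx": 0.9,"ty": 0,"tz": 0,"wx": 0,"wy": 0,"wz": 0},{"hand": -1,"tx": 0,"ty": 0,"tz": 0,"wx": 0,"wy": 0,"wz": 0},{"hand": -1,"tx": 0,"ty": 0,"tz": 0,"wx": 0,"wy": 0,"wz": 0}])

```text
time: 8.75
tool_pos: [581.5, 197.5, 322.7]
tcp_rot: [2.619, 0.001, 1.669]
contact_force: [-0.7, 0.2, -0.4]
grip_width: 91.9
```

```bash
python3 -c "
from h import *
snap(7)
crop('pics/w6.png','pics/w6a.png',360,180,70,90,8)
crop('pics/w6.png','pics/w6b.png',280,60,120,80,6)"
```

```text
8.75 [581.5 197.5 322.7] [1.5004e+02 4.0000e-02 9.5650e+01] [-0.74  0.23 -0.39] 91.88642415957129
```

View pics/w7.png

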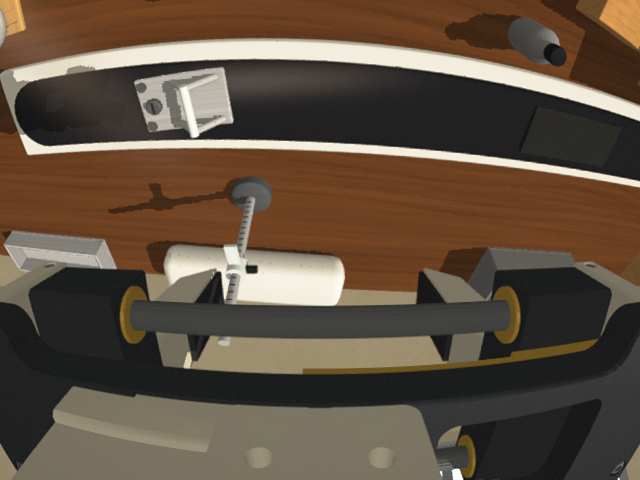

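View pics/w6a.png

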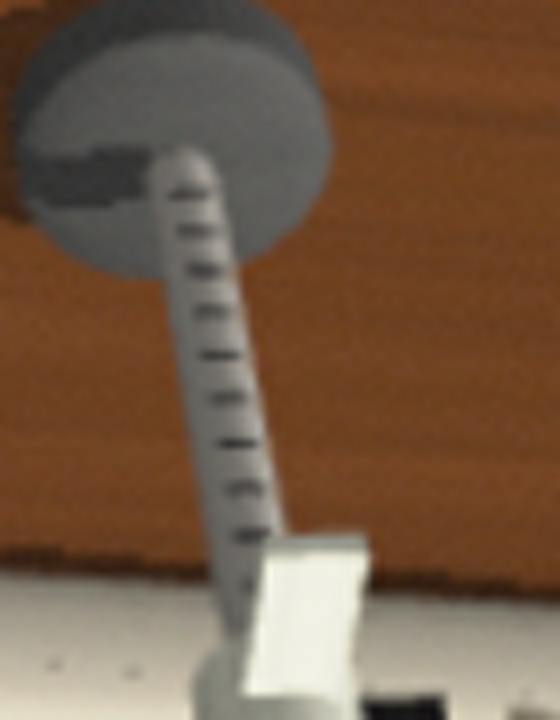

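View pics/w6b.png

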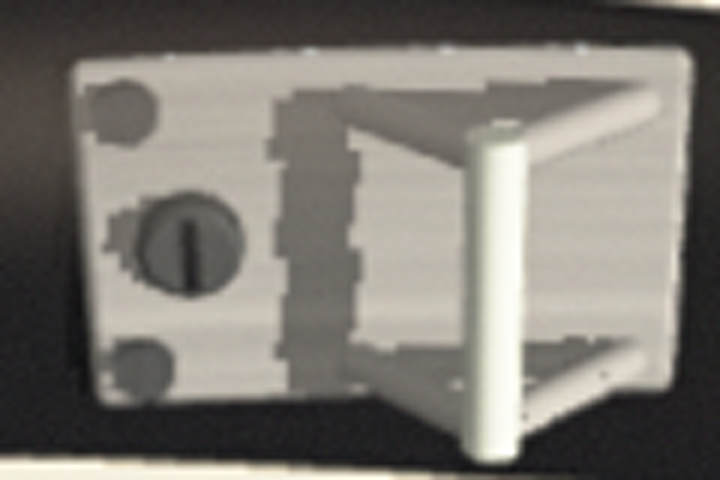

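```bash
python3 -c "
from h import *
crop('pics/w7.png','pics/w7a.png',205,180,80,90,8)
crop('pics/w7.png','pics/w7b.png',125,60,120,80,6)"
```

```text
(no output)
```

View pics/w7a.png

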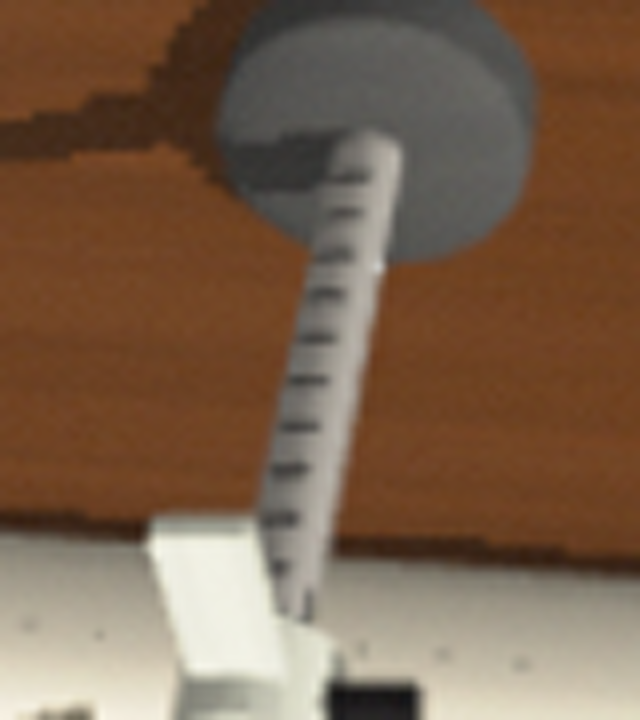

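View pics/w7b.png

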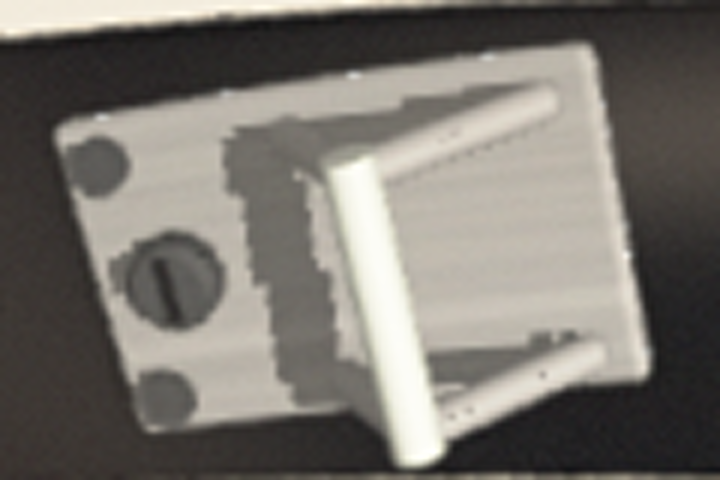

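```bash
python3 - <<'E'
from h import *
from plant import camera_model
m6,o6=load(6);m7,o7=load(7);t=camera_model("top")
tip=[ray(m6,(400,247.75),True),ray(m7,(230.4,245.6),True)]
print(tri(tip)); print(tri(tip+[ray(t,(285,186.2))]))
b=[ray(m6,(311.7,102),True),ray(m7,(153.6,108),True)]
print(tri(b),tri(b+[ray(t,(324.3,231.5))]),plane(m6,(311.7,102),43,True),plane(m7,(153.6,108),43,True))
# gauge base top edge / post foot : w6 (360+187/8,180+165/8)
f=[ray(m6,(360+185/8,180+170/8),True),ray(m7,(205+372/8,180+150/8),True)]
print("postfoot",tri(f))
# collar bottom etc: bar cross ends w6b (495,128),(492,455); w7b (350,160),(415,460)
print("xbar",tri([ray(m6,(280+495/6,60+128/6),True),ray(m7,(125+350/6,60+160/6),True)]),tri([ray(m6,(280+492/6,60+458/6),True),ray(m7,(125+417/6,60+462/6),True)]))
E
```

```text
(array([744.8137428 , 116.17768783, 144.36929679]), [np.float64(0.09607940886360529), np.float64(0.09607940886348293)])
(array([740.35196186, 114.99524101, 147.90351433]), [np.float64(0.6551488174211564), np.float64(2.1817623052880104), np.float64(1.9716245995837685)])
(array([635.28634017,  10.42602159,  41.86333983]), [np.float64(0.006974346583473547), np.float64(0.006974346583642799)]) (array([632.04906223,   9.8457435 ,  45.28950119]), [np.float64(1.6021740623363965), np.float64(2.663495649770674), np.float64(4.004527376188587)]) [634.76225259  10.40231288  43.        ] [634.72987563  10.95621792  43.        ]
postfoot (array([782.97432139, 121.45815383,  19.48426992]), [np.float64(0.34461635178393535), np.float64(0.34461635178393657)])
xbar (array([598.31442294,  57.88456894,  63.62916834]), [np.float64(1.0626945814551854), np.float64(1.062694581454945)]) (array([658.16468057,  66.31904165,  67.69575227]), [np.float64(0.010330703176609331), np.float64(0.010330703176405345)])
```

Call:
drive_tool(deltas=[{"hand": -1,"tx": 0,"ty": 0,"tz": 0,"wx": 1,"wy": 0,"wz": 0},{"hand": -1,"tx": 0,"ty": 0,"tz": 0,"wx": 1,"wy": 0,"wz": 0},{"hand": -1,"tx": 0,"ty": 0,"tz": 0,"wx": 1,"wy": 0,"wz": 0},{"hand": -1,"tx": 0,"ty": 0,"tz": 0,"wx": 1,"wy": 0,"wz": 0},{"hand": -1,"tx": 0,"ty": 0,"tz": 0,"wx": 1,"wy": 0,"wz": 0},{"hand": -1,"tx": 0,"ty": 0,"tz": 0,"wx": 1,"wy": 0,"wz": 0},{"hand": -1,"tx": -0.8,"ty": 0.1,"tz": 0.5,"wx": 0,"wy": 0,"wz": 0},{"hand": -1,"tx": -0.8,"ty": 0.1,"tz": 0.5,"wx": 0,"wy": 0,"wz": 0},{"hand": -1,"tx": -0.8,"ty": 0.1,"tz": 0.5,"wx": 0,"wy": 0,"wz": 0},{"hand": -1,"tx": -0.8,"ty": 0.1,"tz": 0.5,"wx": 0,"wy": 0,"wz": 0},{"hand": -1,"tx": -0.8,"ty": 0.1,"tz": 0.5,"wx": 0,"wy": 0,"wz": 0},{"hand": -1,"tx": -0.8,"ty": 0.1,"tz": 0.5,"wx": 0,"wy": 0,"wz": 0},{"hand": -1,"tx": 0,"ty": 0,"tz": 0,"wx": 0,"wy": 0,"wz": 0},{"hand": -1,"tx": 0,"ty": 0,"tz": 0,"wx": 0,"wy": 0,"wz": 0},{"hand": -1,"tx": 0,"ty": 0,"tz": 0,"wx": 0,"wy": 0,"wz": 0}])

```text
time: 10.05
tool_pos: [623.3, 5.0, 202.9]
tcp_rot: [3.141, -0.0, 1.663]
contact_force: [-0.5, -0.5, -0.3]
grip_width: 92.0
```

```bash
python3 -c "
from h import *
snap(8)
m,o=load(8); print(proj(m,(635,10,43),True),proj(m,(744.8,116.2,144.4),True))"
```

```text
10.05 [623.3   5.  202.9] [ 1.7999e+02 -2.0000e-02  9.5290e+01] [-0.47 -0.49 -0.34] 92.0114825518889
(np.float64(325.1114130124927), np.float64(233.20615784100687)) (np.float64(450.9359946062278), np.float64(418.12627461879225))
```

View pics/w8.png

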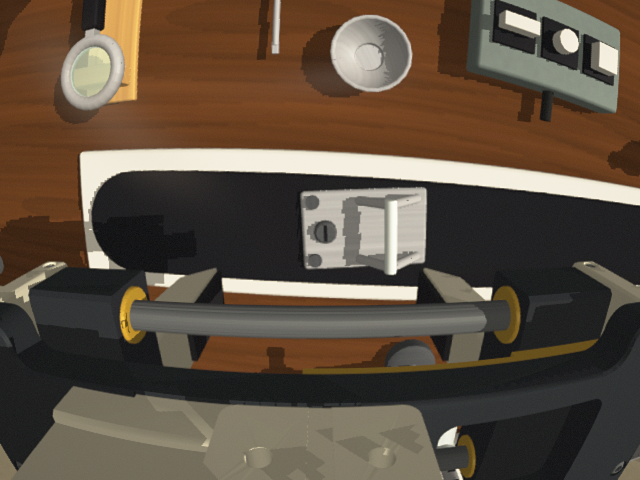

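```bash
python3 -c "
from h import *
crop('pics/w8.png','pics/w8b.png',295,180,140,100,5.7)
m,o=load(8); print(plane(m,(93,70),56,True))"
```

```text
[ 502.09412369 -207.43973224   56.        ]
```

View pics/w8b.png

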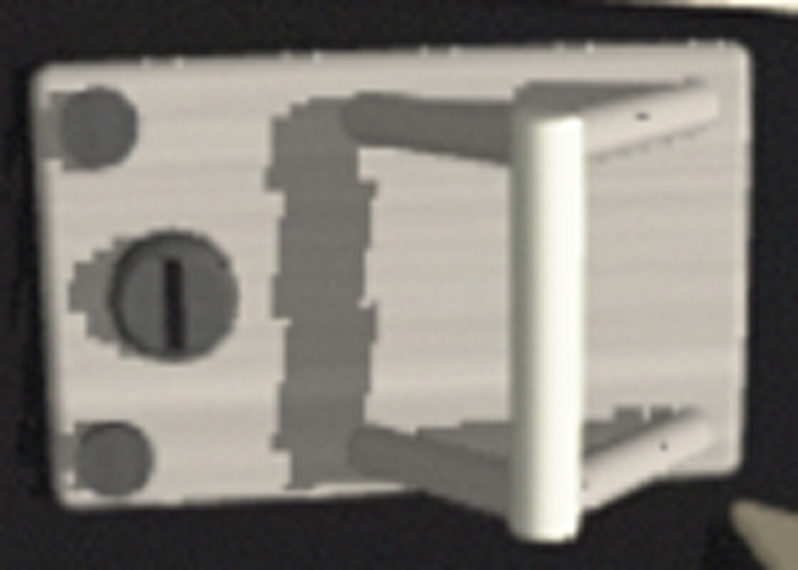

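Call:
drive_tool(deltas=[{"hand": -1,"tx": -0.73,"ty": -0.545,"tz": -0.08,"wx": 0,"wy": 0,"wz": 0},{"hand": -1,"tx": -0.73,"ty": -0.545,"tz": 0,"wx": 0,"wy": 0,"wz": 0},{"hand": -1,"tx": -0.73,"ty": -0.545,"tz": 0,"wx": 0,"wy": 0,"wz": 0},{"hand": -1,"tx": -0.73,"ty": -0.545,"tz": 0,"wx": 0,"wy": 0,"wz": 0},{"hand": -1,"tx": -0.73,"ty": -0.545,"tz": 0,"wx": 0,"wy": 0,"wz": 0},{"hand": -1,"tx": -0.73,"ty": -0.545,"tz": 0,"wx": 0,"wy": 0,"wz": 0},{"hand": -1,"tx": -0.73,"ty": -0.545,"tz": 0,"wx": 0,"wy": 0,"wz": 0},{"hand": -1,"tx": 0,"ty": 0,"tz": 0,"wx": 0,"wy": 0,"wz": 0},{"hand": -1,"tx": 0,"ty": 0,"tz": 0,"wx": 0,"wy": 0,"wz": 0},{"hand": -1,"tx": 0,"ty": 0,"tz": 0,"wx": 0,"wy": 0,"wz": 0}])

```text
time: 10.93
tool_pos: [491.1, -211.1, 206.7]
tcp_rot: [3.14, 0.001, 1.666]
contact_force: [0.6, -0.7, -0.6]
grip_width: 91.5
```

```bash
python3 -c "
from h import *
snap(9)
crop('pics/w9.png','pics/w9b.png',230,60,180,240,2.5)"
```

```text
10.9333 [ 491.1 -211.1  206.7] [1.799e+02 3.000e-02 9.545e+01] [ 0.64 -0.72 -0.62] 91.4688379943881
```

View pics/w9.png

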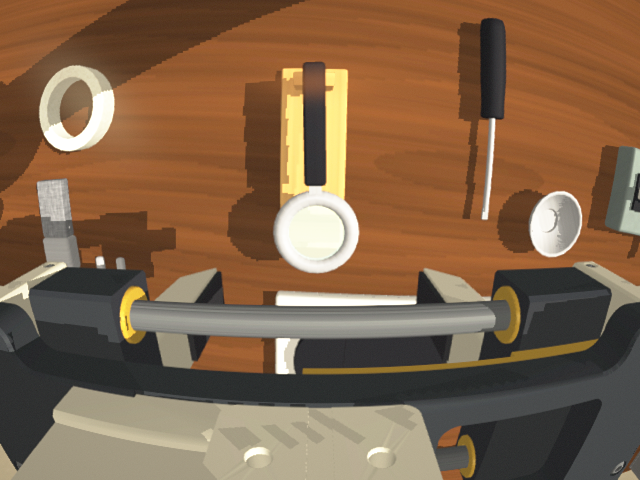

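View pics/w9b.png

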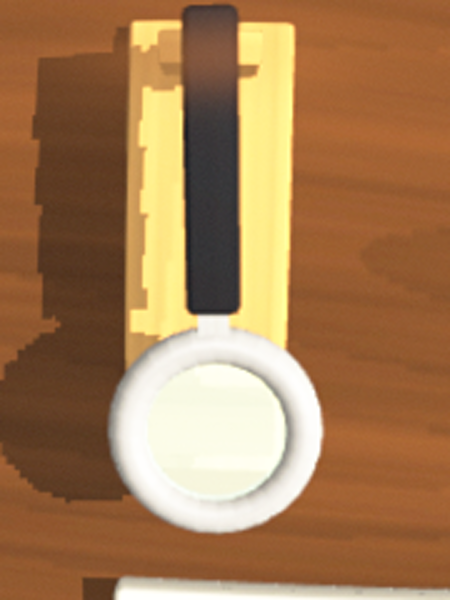

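```bash
python3 - <<'E'
from h import *
m,o=load(9); m8,_=load(8)
L=plane(m,(316,232),49,True); B=plane(m8,(325.35,233),43,True)
e1=plane(m,(230+211/2.5,60+6/2.5),58,True); e2=plane(m,(230+213.5/2.5,60+312/2.5),58,True)
print("lens",L,"bolt",B,"ends",e1,e2,np.linalg.norm(e1-e2)); g=(e1+e2)/2
d=L-g; print("grip",g,"dist",np.linalg.norm(d[:2]),"yaw",np.degrees(np.arctan2(d[1],d[0])), np.degrees(np.arctan2(*(e2-e1)[[1,0]])))
print("tri lens w8", tri([ray(m,(316,232),True),ray(m8,(93,72.5),True)]))
E
```

```text
lens [ 502.0757879  -213.97444675   49.        ] bolt [634.80139836  10.18406504  43.        ] ends [ 364.10934971 -228.1327733    58.        ] [ 461.18070032 -218.17045116   58.        ] 97.58122242686521
grip [ 412.64502502 -223.15161223   58.        ] dist 89.90039886902412 yaw 5.85904381484835 5.8596853169698555
tri lens w8 (array([ 502.75165697, -213.92982506,   46.38212177]), [np.float64(0.014895078150437483), np.float64(0.014895078150500935)])
```

Call:
drive_tool(deltas=[{"hand": -1,"tx": 0,"ty": 0,"tz": 0,"wx": 0,"wy": 0,"wz": -0.08},{"hand": -1,"tx": -0.025,"ty": -0.5,"tz": 0.5,"wx": 0,"wy": 0,"wz": 0},{"hand": -1,"tx": -0.025,"ty": -0.5,"tz": 0.5,"wx": 0,"wy": 0,"wz": 0},{"hand": -1,"tx": -0.025,"ty": -0.5,"tz": 0.5,"wx": 0,"wy": 0,"wz": 0},{"hand": -1,"tx": -0.025,"ty": -0.485,"tz": 0.5,"wx": 0,"wy": 0,"wz": 0},{"hand": -1,"tx": 0,"ty": 0,"tz": 0.5,"wx": 0,"wy": 0,"wz": 0},{"hand": -1,"tx": 0,"ty": 0,"tz": 0,"wx": 0,"wy": 0,"wz": 0},{"hand": -1,"tx": 0,"ty": 0,"tz": 0,"wx": 0,"wy": 0,"wz": 0}])

```text
time: 11.65
tool_pos: [412.2, -223.0, 105.6]
tcp_rot: [-3.141, -0.001, 1.674]
contact_force: [0.4, 0.3, 0.8]
grip_width: 92.0
```

```bash
python3 -c "
from h import *
snap(10)"
```

```text
11.65 [ 412.2 -223.   105.6] [-1.7996e+02 -6.0000e-02  9.5910e+01] [0.36 0.34 0.8 ] 92.02804636255657
```

View pics/w10.png

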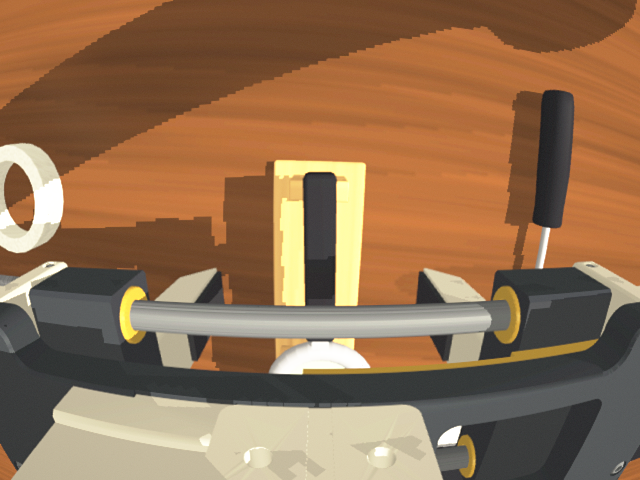

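Call:
drive_tool(deltas=[{"hand": -1,"tx": 0,"ty": 0,"tz": 0.5,"wx": 0,"wy": 0,"wz": 0},{"hand": -1,"tx": 0,"ty": 0,"tz": 0.5,"wx": 0,"wy": 0,"wz": 0},{"hand": -1,"tx": 0,"ty": 0,"tz": 0.3,"wx": 0,"wy": 0,"wz": 0},{"hand": -1,"tx": 0,"ty": 0,"tz": 0.2,"wx": 0,"wy": 0,"wz": 0},{"hand": -1,"tx": 0,"ty": 0,"tz": 0.04,"wx": 0,"wy": 0,"wz": 0},{"hand": -1,"tx": 0,"ty": 0,"tz": 0,"wx": 0,"wy": 0,"wz": 0},{"hand": -1,"tx": 0,"ty": 0,"tz": 0,"wx": 0,"wy": 0,"wz": 0}])

```text
time: 12.28
tool_pos: [412.6, -224.2, 45.0]
tcp_rot: [3.14, 0.001, 1.673]
contact_force: [1.0, -0.7, 0.3]
grip_width: 92.1
```

```bash
python3 -c "
from h import *
snap(11)"
```

```text
12.2833 [ 412.6 -224.2   45. ] [1.7992e+02 7.0000e-02 9.5850e+01] [ 0.96 -0.72  0.33] 92.14429396184693
```

View pics/w11.png

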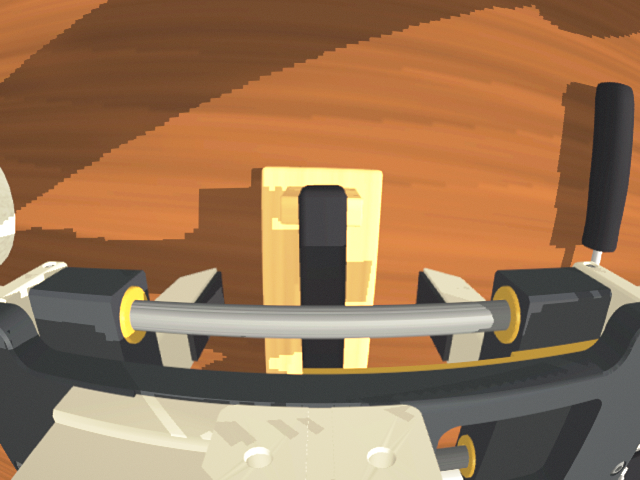

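Call:
drive_tool(deltas=[{"hand": -1,"tx": 0.02,"ty": 0,"tz": 0,"wx": 0,"wy": 0,"wz": 0},{"hand": 0.3,"tx": 0,"ty": 0,"tz": 0,"wx": 0,"wy": 0,"wz": 0},{"hand": 0.3,"tx": 0,"ty": 0,"tz": 0,"wx": 0,"wy": 0,"wz": 0},{"hand": 0.3,"tx": 0,"ty": 0,"tz": 0,"wx": 0,"wy": 0,"wz": 0},{"hand": 0.3,"tx": 0,"ty": 0,"tz": 0,"wx": 0,"wy": 0,"wz": 0},{"hand": 1,"tx": 0,"ty": 0,"tz": 0,"wx": 0,"wy": 0,"wz": 0},{"hand": 1,"tx": 0,"ty": 0,"tz": 0,"wx": 0,"wy": 0,"wz": 0},{"hand": 1,"tx": 0,"ty": 0,"tz": 0,"wx": 0,"wy": 0,"wz": 0},{"hand": 1,"tx": 0,"ty": 0,"tz": 0,"wx": 0,"wy": 0,"wz": 0},{"hand": 1,"tx": 0,"ty": 0,"tz": 0,"wx": 0,"wy": 0,"wz": 0},{"hand": 1,"tx": 0,"ty": 0,"tz": 0,"wx": 0,"wy": 0,"wz": 0}])

```text
time: 13.25
tool_pos: [411.7, -223.0, 44.1]
tcp_rot: [-3.142, -0.0, 1.672]
contact_force: [-0.7, 0.1, -0.3]
grip_width: 29.7
```

```bash
python3 -c "
from h import *
snap(12)"
```

```text
13.25 [ 411.7 -223.    44.1] [-1.800e+02 -1.000e-02  9.582e+01] [-0.66  0.09 -0.29] 29.74256169369071
```

View pics/w12.png

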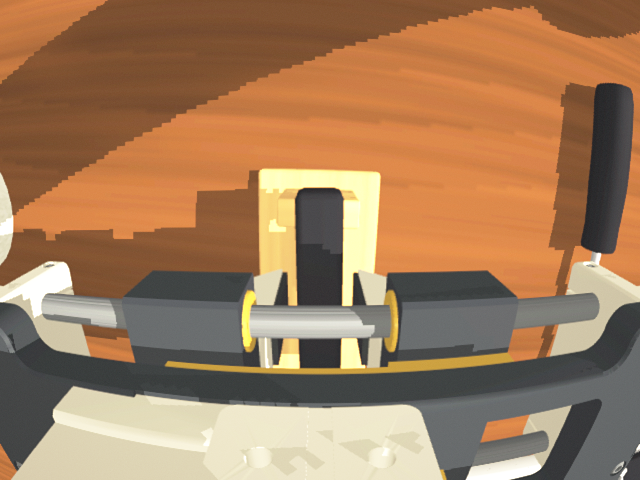

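Call:
drive_tool(deltas=[{"hand": 1,"tx": 0,"ty": 0,"tz": 0,"wx": 0,"wy": 0,"wz": 0},{"hand": 1,"tx": 0,"ty": 0,"tz": 0,"wx": 0,"wy": 0,"wz": 0},{"hand": 1,"tx": 0,"ty": 0,"tz": 0,"wx": 0,"wy": 0,"wz": 0},{"hand": 1,"tx": 0,"ty": 0,"tz": 0,"wx": 0,"wy": 0,"wz": 0},{"hand": 1,"tx": 0,"ty": 0,"tz": 0,"wx": 0,"wy": 0,"wz": 0}])

```text
time: 13.72
tool_pos: [411.7, -223.0, 44.1]
tcp_rot: [3.141, -0.0, 1.672]
contact_force: [-0.1, -0.4, -0.5]
grip_width: 17.7
```

Call:
drive_tool(deltas=[{"hand": 1,"tx": 0,"ty": 0,"tz": 0,"wx": 0,"wy": 0,"wz": 0},{"hand": 1,"tx": 0,"ty": 0,"tz": 0,"wx": 0,"wy": 0,"wz": 0},{"hand": 1,"tx": 0,"ty": 0,"tz": -0.1,"wx": 0,"wy": 0,"wz": 0},{"hand": 1,"tx": 0,"ty": 0,"tz": -0.2,"wx": 0,"wy": 0,"wz": 0},{"hand": 1,"tx": 0,"ty": 0,"tz": -0.3,"wx": 0,"wy": 0,"wz": 0},{"hand": 1,"tx": 0,"ty": 0,"tz": -0.4,"wx": 0,"wy": 0,"wz": 0},{"hand": 1,"tx": 0,"ty": 0,"tz": -0.4,"wx": 0,"wy": 0,"wz": 0},{"hand": 1,"tx": 0,"ty": 0,"tz": -0.4,"wx": 0,"wy": 0,"wz": 0},{"hand": 1,"tx": 0,"ty": 0,"tz": -0.3,"wx": 0,"wy": 0,"wz": 0},{"hand": 1,"tx": 0,"ty": 0,"tz": -0.2,"wx": 0,"wy": 0,"wz": 0},{"hand": 1,"tx": 0,"ty": 0,"tz": -0.1,"wx": 0,"wy": 0,"wz": 0},{"hand": 1,"tx": 0,"ty": 0,"tz": 0,"wx": 0,"wy": 0,"wz": 0},{"hand": 1,"tx": 0,"ty": 0,"tz": 0,"wx": 0,"wy": 0,"wz": 0}])

```text
time: 14.8
tool_pos: [411.5, -222.9, 139.9]
tcp_rot: [-3.141, -0.0, 1.672]
contact_force: [0.4, -0.4, -1.3]
grip_width: 17.5
```

```bash
python3 -c "
from h import *
snap(13)
import plant
cv2.imwrite('pics/top2.png',plant.capture('top')[:,:,::-1])
cv2.imwrite('pics/scene2.png',plant.capture('scene')[:,:,::-1])
print(plant.get_obs()['moment'])
crop('pics/scene2.png','pics/scene2c.png',220,120,200,150,4)
"
```

```text
14.8 [ 411.5 -222.9  139.9] [-1.7999e+02 -2.0000e-02  9.5820e+01] [ 0.39 -0.4  -1.3 ] 17.475409531402263
[ 0.09258306  0.03240422 -0.04350866]
```

View pics/w13.png

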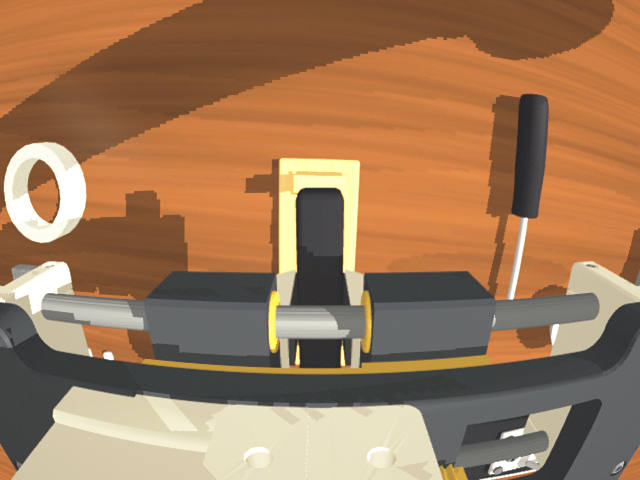

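View pics/scene2c.png

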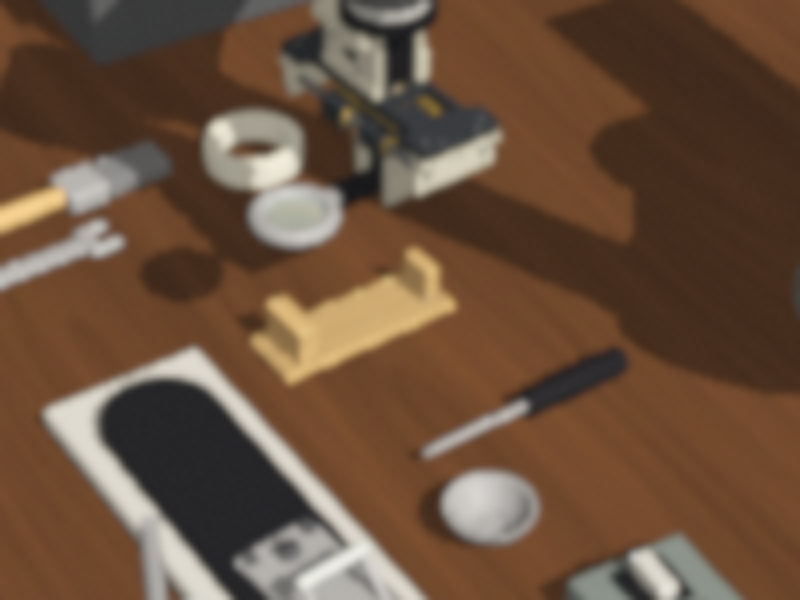

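Call:
drive_tool(deltas=[{"hand": 1,"tx": 0.262,"ty": 0.194,"tz": 0,"wx": 0,"wy": 0,"wz": 0},{"hand": 1,"tx": 0.524,"ty": 0.387,"tz": 0,"wx": 0,"wy": 0,"wz": 0},{"hand": 1,"tx": 0.524,"ty": 0.387,"tz": 0,"wx": 0,"wy": 0,"wz": 0},{"hand": 1,"tx": 0.524,"ty": 0.387,"tz": 0,"wx": 0,"wy": 0,"wz": 0},{"hand": 1,"tx": 0.524,"ty": 0.387,"tz": 0,"wx": 0,"wy": 0,"wz": 0},{"hand": 1,"tx": 0.524,"ty": 0.387,"tz": 0,"wx": 0,"wy": 0,"wz": 0},{"hand": 1,"tx": 0.524,"ty": 0.387,"tz": 0,"wx": 0,"wy": 0,"wz": 0},{"hand": 1,"tx": 0.524,"ty": 0.387,"tz": 0,"wx": 0,"wy": 0,"wz": 0},{"hand": 1,"tx": 0.524,"ty": 0.387,"tz": 0,"wx": 0,"wy": 0,"wz": 0},{"hand": 1,"tx": 0.524,"ty": 0.387,"tz": 0,"wx": 0,"wy": 0,"wz": 0},{"hand": 1,"tx": 0.262,"ty": 0.194,"tz": 0,"wx": 0,"wy": 0,"wz": 0},{"hand": 1,"tx": 0,"ty": 0,"tz": 0,"wx": 0,"wy": 0,"wz": 0},{"hand": 1,"tx": 0,"ty": 0,"tz": 0,"wx": 0,"wy": 0,"wz": 0},{"hand": 1,"tx": 0,"ty": 0,"tz": 0,"wx": 0,"wy": 0,"wz": 0}])

```text
time: 16.12
tool_pos: [543.8, 0.4, 139.7]
tcp_rot: [-3.14, 0.0, 1.672]
contact_force: [0.4, -0.2, -0.7]
grip_width: 17.7
```

```bash
python3 -c "
from h import *
snap(14)
import plant
cv2.imwrite('pics/top3.png',plant.capture('top')[:,:,::-1])
cv2.imwrite('pics/scene3.png',plant.capture('scene')[:,:,::-1])
crop('pics/scene3.png','pics/scene3c.png',230,180,130,100,6)
crop('pics/top3.png','pics/top3c.png',250,130,130,130,5)
o=plant.get_obs();print(o['tool_pos'],o['tcp_rot'])
"
```

```text
16.1167 [5.438e+02 4.000e-01 1.397e+02] [-179.92    0.     95.81] [ 0.43 -0.2  -0.69] 17.6836880353235
[5.44042240e+02 1.46234719e-01 1.40111176e+02] [-3.14129358e+00  6.82742877e-05  1.67102279e+00]
```

View pics/scene3c.png

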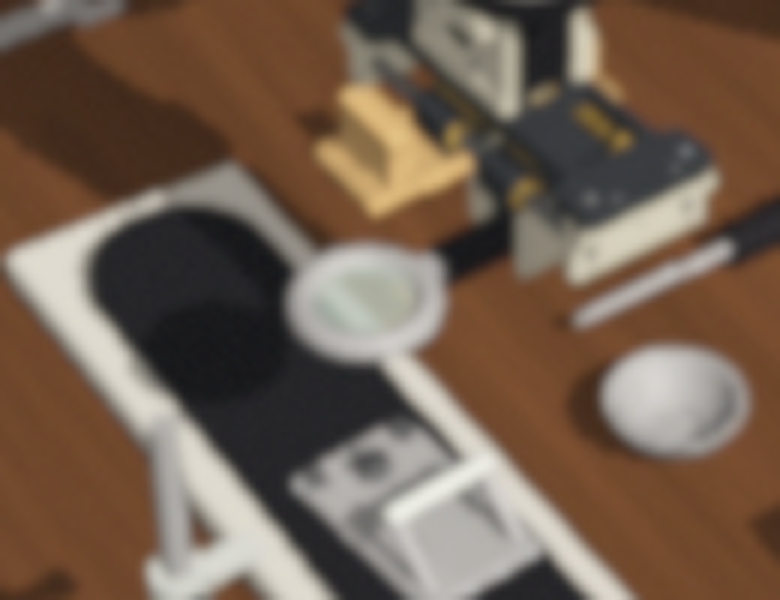

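View pics/top3c.png

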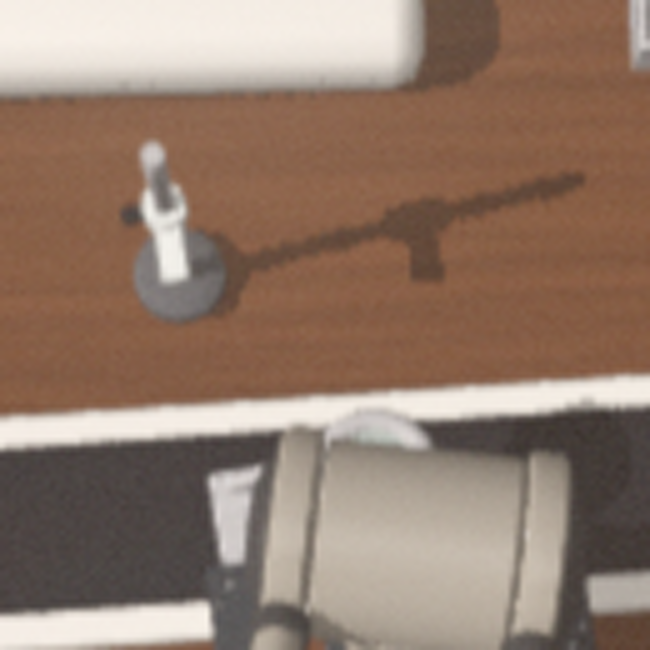

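View pics/w14.png

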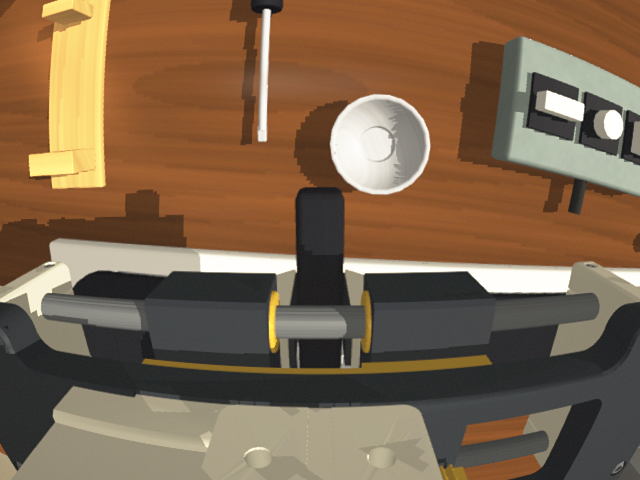

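```bash
python3 - <<'E'
from h import *
from plant import camera_model
s=camera_model("scene");t=camera_model("top")
print("bolt",proj(s,(634.8,10.2,43)),"obs 291.7,257")
lens=np.array([544+90*np.cos(np.radians(5.82)),0.4+90*np.sin(np.radians(5.82)),144.9]); print(lens)
print("lens",proj(s,lens),"obs",(291.2,230.2))
print("tip",proj(s,(744.8,116.2,145)),"obs ~271.9,271.3")
for z in(43,144.9):print("d px per 5mm z",np.array(proj(s,(634,10,z+5)))-proj(s,(634,10,z)))
print("lens top far edge",proj(t,lens+[36,0,0]),"obs",(250+372/5,130+410/5))
print("top tip",proj(t,(744.8,116.2,145)),"obs 285,186.2; bolt",proj(t,(634.8,10.2,43)),"obs 324.3,231.5")
E
python3 -c "
from h import *
crop('pics/scene3.png','pics/scene3d.png',250,250,50,40,14)"
```

```text
bolt (np.float64(290.49288569212973), np.float64(255.07702714305282)) obs 291.7,257
[633.53608356   9.52632129 144.9       ]
lens (np.float64(289.7645526551831), np.float64(229.05136646071787)) obs (291.2, 230.2)
tip (np.float64(271.72958163392656), np.float64(268.7769724825643)) obs ~271.9,271.3
d px per 5mm z [-0.04689486 -1.20461085]
d px per 5mm z [-0.05172951 -1.32880088]
lens top far edge (np.float64(323.68158411911736), np.float64(210.52226380011552)) obs (324.4, 212.0)
top tip (np.float64(283.9826267032288), np.float64(184.52774491032275)) obs 285,186.2; bolt (np.float64(323.22215107672326), np.float64(229.68256300046923)) obs 324.3,231.5
```

View pics/scene3d.png

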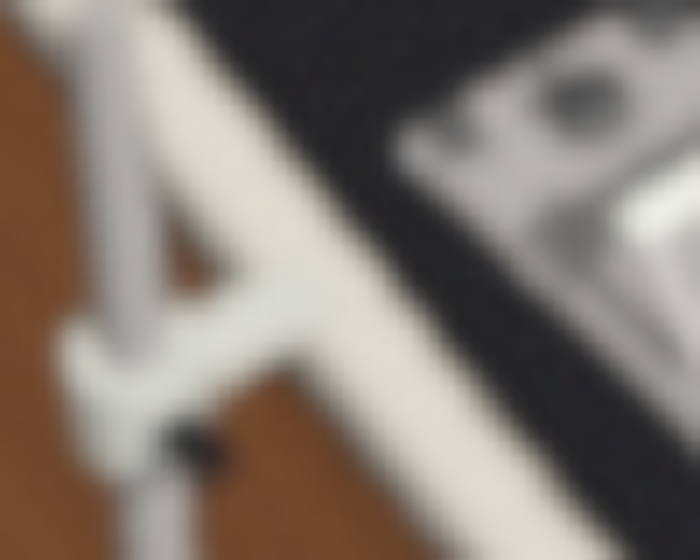

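```bash
python3 -c "
from h import *
a=cv2.imread('pics/w6.png')[325:355,380:430]; b=cv2.imread('pics/w7.png')[325:355,200:250]
c=cv2.imread('pics/w6.png')[235:265,380:430]; d=cv2.imread('pics/w7.png')[235:265,205:255]
im=np.vstack([np.hstack([a,b]),np.hstack([c,d])]); cv2.imwrite('pics/x.png',cv2.resize(im,None,fx=8,fy=8,interpolation=cv2.INTER_CUBIC))"
```

```text
(no output)
```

View pics/x.png

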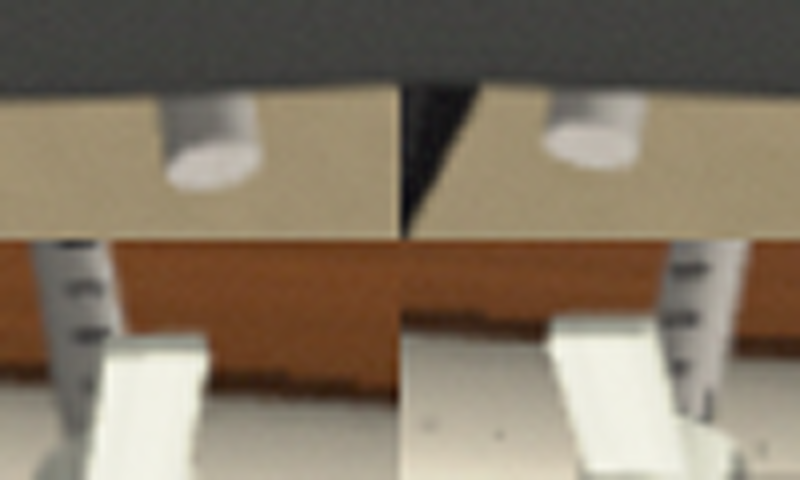

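```bash
python3 - <<'E'
from h import *
m6,_=load(6);m7,_=load(7)
f=lambda X,Y,x0,y0,s=8:((X+.5)/s-.5+x0,(Y+.5)/s-.5+y0)
T=lambda a,b:[np.round(q,2) for q in tri([ray(m6,a,True),ray(m7,b,True)])]
print("post top",T(f(214,166,380,325),f(192,146,200,325)))
for n,a,b in [("tipTL",(110,350),(149,333)),("tipTR",(208,350),(257,333)),("tipBL",(113,333),(152,316)),("tipBR",(207,333),(255,316))]:
    print(n,T(f(a[0],a[1]-240,380,235),f(b[0],b[1]-240,205,235)))
print("bolt",T(f(190,250,280,60,6),f(171,286,125,60,6)))
print("boltslot",T(f(190,256,280,60,6),f(169,291,125,60,6)))
# plate corners z=36: w6b TL(75,62) BL(100,403) TR(692,52) BR(672,388); w7b TL(55,130) BL(147,432) TR(592,42) BR(650,378)
for a,b in [((75,62),(55,130)),((100,403),(147,432)),((692,52),(592,42)),((672,388),(650,378))]:
    print("plate36",T(f(*a,280,60,6),f(*b,125,60,6)))
E
```

```text
post top [array([785.01, 120.18, 240.52]), array([0., 0.])]
tipTL [array([744.86, 108.44, 145.87]), array([0.17, 0.17])]
tipTR [array([745.89, 122.92, 143.6 ]), array([0.06, 0.06])]
tipBL [array([743.25, 108.71, 144.23]), array([0.16, 0.16])]
tipBR [array([744.1 , 122.54, 142.16]), array([0.07, 0.07])]
bolt [array([634.4 ,   9.87,  41.79]), array([0.05, 0.05])]
boltslot [array([634.87,   9.93,  43.21]), array([0.13, 0.13])]
plate36 [array([602.46, -13.01,  35.88]), array([0.56, 0.56])]
plate36 [array([671.64,  -4.4 ,  34.18]), array([0.03, 0.03])]
plate36 [array([587.9 ,  94.27,  34.09]), array([0.29, 0.29])]
plate36 [array([656.04, 103.71,  35.16]), array([0.07, 0.07])]
```

Call:
drive_tool(deltas=[{"hand": 1,"tx": 0.016,"ty": 0.019,"tz": 0.012,"wx": 0,"wy": 0,"wz": 0},{"hand": 1,"tx": 0,"ty": 0,"tz": 0,"wx": 0,"wy": 0,"wz": 0},{"hand": 1,"tx": 0,"ty": 0,"tz": 0,"wx": 0,"wy": 0,"wz": 0},{"hand": 1,"tx": 0,"ty": 0,"tz": 0,"wx": 0,"wy": 0,"wz": 0},{"hand": 1,"tx": 0,"ty": 0,"tz": 0,"wx": 0,"wy": 0,"wz": 0},{"hand": 1,"tx": 0,"ty": 0,"tz": 0,"wx": 0,"wy": 0,"wz": 0},{"hand": 1,"tx": 0,"ty": 0,"tz": 0,"wx": 0,"wy": 0,"wz": 0},{"hand": 1,"tx": 0,"ty": 0,"tz": 0,"wx": 0,"wy": 0,"wz": 0}])

```text
time: 16.93
tool_pos: [545.2, 2.0, 139.7]
tcp_rot: [3.142, -0.0, 1.673]
contact_force: [0.1, 0.2, -1.2]
grip_width: 17.8
```

```bash
python3 - <<'E'
from h import *
import plant
P=[]
for i in range(8):
    plant.capture("top"); o=plant.get_obs(); P.append(np.r_[o['tool_pos'],np.degrees(o['tcp_rot'])%360])
print(np.mean(P,0).round(2),np.std(P,0).round(2),o['grip_width'],o['time'])
snap(15)
crop('pics/w15.png','pics/w15c.png',250,160,150,140,4)
cv2.imwrite('pics/scene4.png',plant.capture('scene')[:,:,::-1])
E
```

```text
[545.15   1.94 139.64 180.   360.    95.83] [0.01 0.01 0.02 0.   0.   0.  ] 17.603193636897352 17.3333
17.3333 [545.1   1.9 139.6] [-180.     -0.     95.82] [ 0.07  0.15 -1.27] 17.603193636897352
```

View pics/scene4.png

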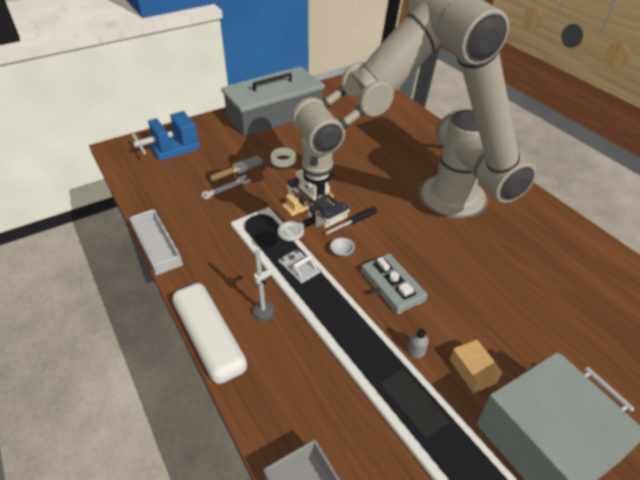

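View pics/w15c.png

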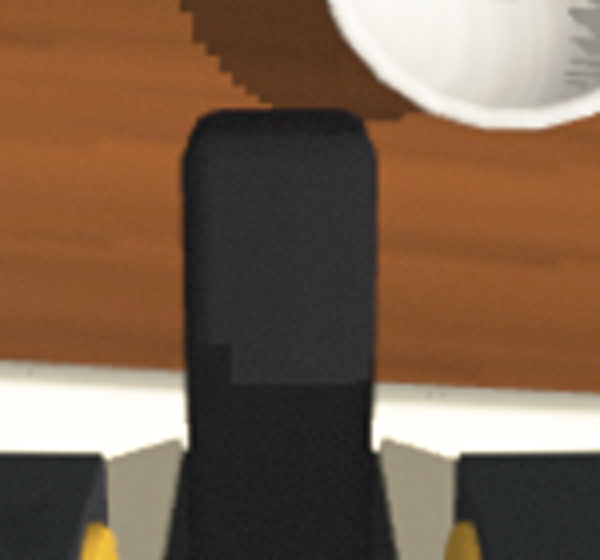

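Call:
drive_tool(deltas=[{"hand": 1,"tx": -0.018,"ty": -0.015,"tz": 0,"wx": 0,"wy": 0,"wz": 0},{"hand": 1,"tx": 0,"ty": 0,"tz": 0,"wx": 0,"wy": 0,"wz": 0},{"hand": 1,"tx": 0,"ty": 0,"tz": 0,"wx": 0,"wy": 0,"wz": 0},{"hand": 1,"tx": 0,"ty": 0,"tz": 0,"wx": 0,"wy": 0,"wz": 0},{"hand": 1,"tx": 0,"ty": 0,"tz": 0,"wx": 0,"wy": 0,"wz": 0},{"hand": 1,"tx": 0,"ty": 0,"tz": 0,"wx": 0,"wy": 0,"wz": 0},{"hand": 1,"tx": 0,"ty": 0,"tz": 0,"wx": 0,"wy": 0,"wz": 0},{"hand": 1,"tx": 0,"ty": 0,"tz": 0,"wx": 0,"wy": 0,"wz": 0}])

```text
time: 18.1
tool_pos: [544.6, 1.2, 139.6]
tcp_rot: [3.142, -0.0, 1.672]
contact_force: [0.2, -0.2, -0.7]
grip_width: 17.9
```

```bash
python3 - <<'E'
import plant
o=plant.get_obs(); print(o['tool_pos'],o['tcp_rot'],o['dq'].round(4),o['time'])
print(plant.close_job())
E
```

```text
[544.63243964   1.15048474 139.64356225] [ 3.14152372e+00 -8.32011816e-05  1.67241708e+00] [ 0.0006 -0.0015  0.0004 -0.0024 -0.0001  0.0011] 18.1
the job is handed in; nothing more can be done
None
```

I did the job and handed it in at 18.1 s. The arm is still, holding the loupe level over the bolt head.

- **Keys:** I pressed round, then square, then bar, one at a time. Each bottomed out: the force rose to about 20 N while the fingertips stayed at 42 mm. I lifted clear after each press so it could spring back.
- **Loupe position:** By my measurements the lens is at about (634.6, 10.2, 144.5) mm. The bolt head is at about (634.6, 10.1) mm and the pointer tip is 144.3 mm high.
- **Level:** The tool read upright to within 0.01°, and the handle sat the same in the gripper before and after the lift.
- **Height check:** In the same two wrist views, the post top came out at 240.5 mm (240 given) and the bolt head at about 42.5 mm (43 given).
- **Undisturbed:** In the last scene picture the pointer and the other items on the bench looked undisturbed.

**Disagreements:** The scene and top cameras differed from the wrist camera by a fairly steady 1 to 2.5 px. After allowing for that, the top view agreed on the lens centring to about 1 mm. The scene view hinted that the pointer tip could be up to 5 mm lower relative to the lens. I put this down to blur in that view and kept the wrist measurement.

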